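# Push a stuck bed-support plug out of a clamped chromatography column

## Robot

A 6-joint arm with a two-finger parallel gripper is mounted at the origin on the work surface. World frame = base frame: x ahead of the robot, y to its left, z up, the work surface at z = 0. Lengths are in m, angles in rad, forces in N, time in s.
With the tool pointing down it reaches from about 0.35 to 0.85 m from the base axis. Payload 8.1 kg.
Tool frame: the origin (TCP) lies midway between the tips of the shut fingers; the grasp point (between the pads) lies 19 mm behind it (robot.tcp_to_grasp is the distance from the TCP to the grasp point, in m); x points along the fingers, y is the direction in which the jaws open and shut, and the axes are right-handed (so a half turn about x gives the same grasp; the last joint's range is limited). The gripper opens to 93 mm and grips with 3 to 60 N. Pads are 15 mm wide; open, the fingers measure 128 mm over their backs; the gripper's body (75 mm by 188 mm) begins 65 mm behind the grasp point.
Start: joints at [-1.257, 0.13, 1.488, -0, 1.523, -0.085], TCP at [0.233, -0.553, 0.219] pointing down, gripper open.
Joint ranges: [-2.96, 2.96], [-0.89, 2.26], [0.02, 2.5], [-1.34, 4.48], [0, 2.73], [-2.66, 2.66]. Speed limits (rad/s): [2.39, 2.39, 2.79, 3.14, 3.14, 3.14].

## Interface

Orientations are given as a rotation vector (axis times angle).
In Python, from plant import robot gives the robot as it stands.
- The arm moves only by the tool play_rows, never from a script. Its argument "plan" is a list of rows, each an object with "slide": the shift along the world's x, y, z as a fraction of full scale, a list of three; "roll": the turn about the world's z as a fraction of full scale; "fingers": the gripper command: -1 is shut, 1 is fully open, values between are in proportion. A call has 1 to 20 rows; each row shifts and turns the commanded pose from where the row before left it; what a row does not reach is not made up. Full scale, the value 1, is 30 mm for a shift and 8 degrees for a turn. A row lasts 1/8 s, in which the tool goes at most 62.5 mm and 10.7 degrees, less where a joint would pass 70% of its speed; a pose out of reach is approached as far as the arm can. A call with a number of a shift or a turn outside -1 to 1 is refused whole. A call with a gripper value outside its range is refused whole. The fingers move at their own pace and stop on an object; "squeeze" is the grip in N (left out, the last holds). Time passes only in rows, so rows that do not move let the fingers close. It gives the time, the measured TCP pose, the force and the opening at its end, in the units of the state.
- robot.read_state(): the state, without advancing time (a new reading comes with each control period).
- robot.read_camera(name): name is "scene" or "top"; returns the picture (400x640x3 uint8, red, green, blue); there is no depth.
- robot.get_calibration(name): a dict with "fx", "fy", "cx", "cy" (pixels), "R" (3x3) and "t" (3): a world point X has camera coordinates R X + t. Camera axes: x right, y down, z forward; pixel columns grow to the right and rows downward; lengths in m; the calibration is good to about 2 mm. A picture is of the moment at which its call begins. get_calibration takes no time and is no camera call.
- robot.close_job(): hands the job in, once; it reports no verdict.
Trained networks look in the newest picture that a camera, given by its name, has taken for a name from the list of things; names that differ only in an ending like _2 or _b are one class to them, and where a whole thing is asked for, a point or a joint stands for the part that bears it (a point fixed in the world has none). Each returns a list of dicts, best first, with "p" (0 to 1); they miss things now and then, are a little off and sometimes report something else, mostly with a low value. They report only what shows in the picture. A call takes as long as a camera call. They do not tell look-alikes from the thing itself.
- robot.boxes_of(camera, target): "extent" ([centre column, centre row, width, height] in pixels, round what is visible of it).
- robot.regions_of(camera, target): "region" (400x640 bool, what is visible of it) and "extent" ([centre column, centre row, width, height] in pixels, round what is visible of it).
- robot.mark_of(camera, target): "point" ([column, row] in pixels: a listed point, or the origin of a listed thing).
The state is a dict: "t": time; "q": joint angles; "dq": joint speeds; "joint_torque": joint torques, N m; "tool_pos": TCP position; "orientation": TCP orientation; "force": force on the tool from outside, world axes, zero at the start; "wrist_torque": the same for the moment, N m; "opening": finger opening in m.
Only numpy, scipy, OpenCV 4.12 (cv2) and the standard library are available. Lean on these libraries where they do the work, as an engineer would, in place of code of your own. Each camera call takes 0.05 s, during which the arm holds its last target.

## Task

The bed-support plug is stuck low down in the glass column that is clamped in the retort stand. Take the push rod out of the rack, feed it down through the column's open top and gently push the plug out at the bottom so that it drops into the white tray below, without forcing the glass or the plug. Then stand the rod back in a free hole of the rack, and leave the other things where they are.

Things in the scene. Friction and masses are not known exactly. Their poses are not given: they have to be found in the camera images.
- stand: Fixed retort stand: base plate 255 x 130 x 10 mm, steel post 380 mm high, 170 mm out along its +x, clamp arm 85 mm above the bench to rubber-lined jaws holding a clear glass column. Origin on the bench under the jaws; z up. The clamp gives about 1 mm per 5 N of downward push and springs back; sideways it is stiff. The glass bears up to 12 N from rod or gripper, no more.
- jaw_point (a point): Point between the jaws, 85 mm above the bench; the column's bore passes through it, give or take 0.5 mm. Column: straight clear tube, 100 mm long, outside 29.5 mm, bore 23.5 mm, open at both ends; its lower end is 60 mm above the bench, its mouth 160 mm. Round the mouth is a white end collar, 46 mm wide, 10 mm high, its flat top square to the tube, no lead-in.
- plumb_point (a point): Point straight above jaw_point at the mouth's height, 160 mm above the bench. It is not the mouth's centre: the column is clamped leaning by 0.065 rad (nearly 4 degrees) to an unknown side, different each time, so that the mouth's centre lies 5 mm from here in some direction, to be found by feel or eye. The bore runs straight from there down to jaw_point.
- rod: Push rod, 177 mm long, 0.12 kg, upright in a hole of the rack. Origin at the centre of its foot's flat underside, z along the rod to the handle. White foot 20.5 mm in diameter, 12 mm high, edge nearly sharp; steel stem 8 mm in diameter; black guard disc 32 mm in diameter 113 to 118 mm up; black cylindrical handle 22 mm in diameter 118 to 177 mm up.
- plug: White plug, 16 mm high, 20 mm wide at its flat ends, 23.5 mm at the black O-ring round its middle, stuck in the bore near the jaws. Origin at the centre of its underside, z up; it may sit askew, so its axis does not show the column's lean. It slides at 8 to 14 N, with that drag until the O-ring is out of the glass; then it drops. It bears 22 N at most.
- tray: White open tray, 110 x 88 mm inside about 104 x 82 mm, 32 mm high, floor 3 mm thick, standing on the stand's base plate under the column. Origin at the centre of its underside, x along the 110 mm side.
- rack: Grey rack block, fixed, 115 x 170 x 58 mm. Origin at the centre of its underside. Six round holes 25 mm in diameter, 50 mm deep (floor 8 mm above the underside, rim chamfered 2 mm), at x = -27 and +27 mm, y = -54, 0 and +54 mm in its frame. Three hold the rod and the two tubes, three are free.
- tube_a: Clear capped tube, 20 mm in diameter, white cap 24 mm, 86 mm high, standing in a hole of the rack. Origin at the centre of its underside. Bystander.
- tube_b: Another tube exactly like tube_a in another hole of the rack. Bystander.
- bottle: White round bottle, 64 mm in diameter, 150 mm high. Origin at the centre of its underside. Bystander.
- jar: Clear jar with orange cap, 72 mm in diameter, 100 mm high. Origin at the centre of its underside. Bystander.
- tipbox: Blue box of pipette tips with a green top, 82 x 122 x 59 mm. Origin at the centre of its underside. Bystander.
- vial: Small amber vial with black cap, 26 mm in diameter, 50 mm high. Origin at the centre of its underside. Bystander.
Not all that is in view belongs to the job. Of the things like the rod, leave any that is red; of the rest the larger one is meant.

How it is judged:
By the outcome, as a careful person would: the job done as asked, in the order asked, and still so for the second after the job is handed in, with the robot touching nothing.
It also fails if it takes over 72 s, if anything falls off the work surface, if the arm or the gripper's body presses on something with over 40 N, if the wrist force passes 120 N, or if a joint passes its speed limit or range.

## Working session

There is one attempt and no reset: what is moved stays moved. The work goes in short steps, Python scripts to look and compute and a tool call to move; the robot and the scene stay as the last step left them, time stands still between calls to the robot, and variables do not carry over. Pictures are saved under pics/ and viewed, and the job is handed in when it is done.

Besides the shell and the picture viewer there is one more tool, called after "Call:" in YAML: its name, and indented under it one key for each argument. play_rows: Moves the arm, as the interface text tells. Its arguments: {"type":"object","properties":{"plan":{"type":"array","items":{"type":"object","properties":{"slide":{"type":"array","items":{"type":"number","minimum":-1,"maximum":1}},"roll":{"type":"number","minimum":-1,"maximum":1},"fingers":{"type":"number"}}}},"squeeze":{"type":"number"}},"required":["plan"]}

```bash
ls; mkdir -p pics; cat > h.py <<'E'
import numpy as np, cv2
from plant import robot
def snap(cam,fn):
    im=robot.read_camera(cam); cv2.imwrite('pics/'+fn,im[:,:,::-1].copy()); return im
def ray(cam,uv):
    c=robot.get_calibration(cam);R=np.array(c['R']);t=np.array(c['t'])
    d=R.T@np.array([(uv[0]-c['cx'])/c['fx'],(uv[1]-c['cy'])/c['fy'],1]);o=-R.T@t
    return o,d
def atz(cam,uv,z):
    o,d=ray(cam,uv);return o+d*(z-o[2])/d[2]
def proj(cam,X):
    c=robot.get_calibration(cam);p=np.array(c['R'])@np.array(X)+np.array(c['t'])
    return np.array([c['cx']+c['fx']*p[0]/p[2],c['cy']+c['fy']*p[1]/p[2]])
def tri(a,b):
    (o1,d1),(o2,d2)=ray('scene',a),ray('top',b)
    d1/=np.linalg.norm(d1);d2/=np.linalg.norm(d2)
    s=np.linalg.lstsq(np.c_[d1,-d2],o2-o1,rcond=None)[0]
    p,q=o1+d1*s[0],o2+d2*s[1];return (p+q)/2,np.linalg.norm(p-q)
E
python3 - <<'E'
from h import *
for c in('scene','top'):
    snap(c,c+'0.png'); k=robot.get_calibration(c);print(c,k['fx'],-np.array(k['R']).T@np.array(k['t']),np.round(k['R'],2).tolist())
    for n in ['rod','stand','jaw_point','plumb_point','rack','plug','tray','tube_a']:
        print(n,[(np.round(r['point'],1).tolist(),round(r['p'],2)) for r in robot.mark_of(c,n)][:4])
    print([(np.round(r['extent'],1).tolist(),round(r['p'],2)) for r in robot.boxes_of(c,'rod')][:4])
print(robot.read_state())
E
```

```text
pics
scene 385.8809353806149 [1.01979852 0.63636816 0.84082283] [[-0.79, 0.61, -0.01], [0.44, 0.54, -0.72], [-0.43, -0.57, -0.7]]
rod [([390.0, 301.4], 0.68), ([400.6, 369.9], 0.64), ([297.8, 183.8], 0.37)]
stand [([299.1, 208.7], 0.73)]
jaw_point [([295.1, 187.5], 0.7), ([293.2, 162.7], 0.44)]
plumb_point [([292.7, 165.2], 0.65)]
rack [([387.2, 284.9], 0.72), ([299.5, 139.9], 0.5)]
plug []
tray []
tube_a [([369.2, 266.5], 0.59)]
[([396.7, 274.9, 13.6, 35.9], 0.77), ([410.6, 351.4, 26.9, 49.5], 0.69), ([425.0, 318.4, 16.7, 20.7], 0.61)]
top 415.73670898904606 [0.31866538 0.03753857 1.30250167] [[-0.0, -1.0, -0.01], [-0.98, 0.0, -0.2], [0.2, 0.0, -0.98]]
rod [([190.6, 193.7], 0.67), ([182.2, 170.7], 0.58)]
stand [([353.5, 204.0], 0.56)]
jaw_point [([356.6, 199.4], 0.97)]
plumb_point [([359.2, 191.2], 0.89)]
rack [([233.4, 212.1], 0.73)]
plug [([291.0, 175.0], 0.61)]
tray [([353.8, 201.8], 0.63)]
tube_a [([254.5, 206.3], 0.57), ([231.4, 218.4], 0.42)]
[([211.0, 192.2, 19.4, 16.3], 0.66), ([170.3, 161.4, 23.4, 19.9], 0.61)]
{'t': 1.0, 'q': array([-1.25738157e+00,  1.30379181e-01,  1.48821881e+00,  1.20428865e-05,
        1.52303256e+00, -8.54017286e-02]), 'dq': array([-0.00166703, -0.00043098,  0.00133316, -0.00101807,  0.00076624,
       -0.0007385 ]), 'joint_torque': array([ 9.64122191e-04, -5.59769189e+01, -4.92061758e+01,  7.67890876e-02,
        2.23102566e-02, -2.10047898e-05]), 'tool_pos': array([ 0.23301623, -0.55288913,  0.21863732]), 'orientation': array([ 2.00238057,  0.40470685, -2.00236496]), 'force': array([ 0.17132195, -0.50108535,  0.62385049]), 'wrist_torque': array([ 0.02236643, -0.00491592,  0.01966472]), 'opening': 0.09302216061321719}
```

View pics/scene0.png

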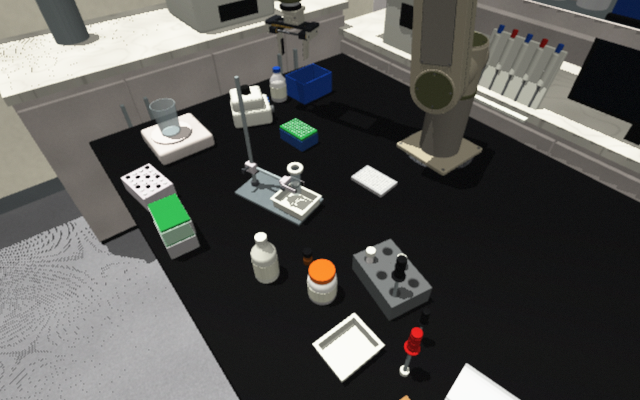

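View pics/top0.png

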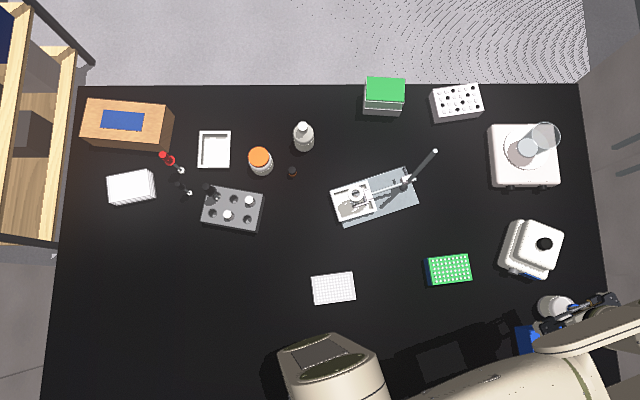

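```bash
python3 - <<'E'
import cv2
s=cv2.imread('pics/scene0.png');t=cv2.imread('pics/top0.png')
cv2.imwrite('pics/s_rack.png',cv2.resize(s[225:395,330:470],None,fx=3.5,fy=3.5,interpolation=cv2.INTER_CUBIC))
cv2.imwrite('pics/s_col.png',cv2.resize(s[110:230,230:370],None,fx=5,fy=5,interpolation=cv2.INTER_CUBIC))
cv2.imwrite('pics/t_rack.png',cv2.resize(t[140:260,140:280],None,fx=5,fy=5,interpolation=cv2.INTER_CUBIC))
cv2.imwrite('pics/t_col.png',cv2.resize(t[150:240,300:410],None,fx=6,fy=6,interpolation=cv2.INTER_CUBIC))
E
```

```text
(no output)
```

View pics/s_rack.png

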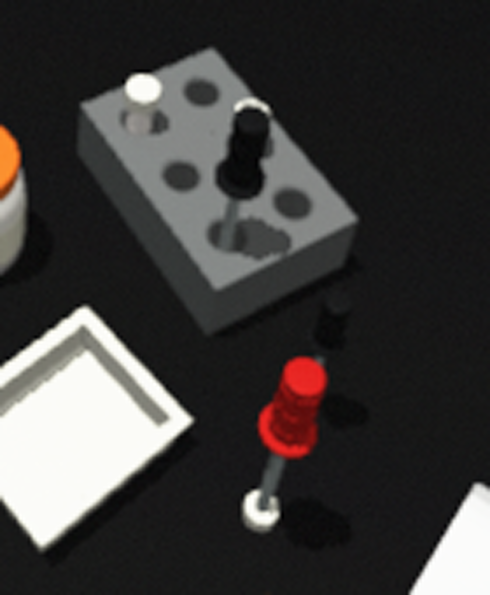

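View pics/s_col.png

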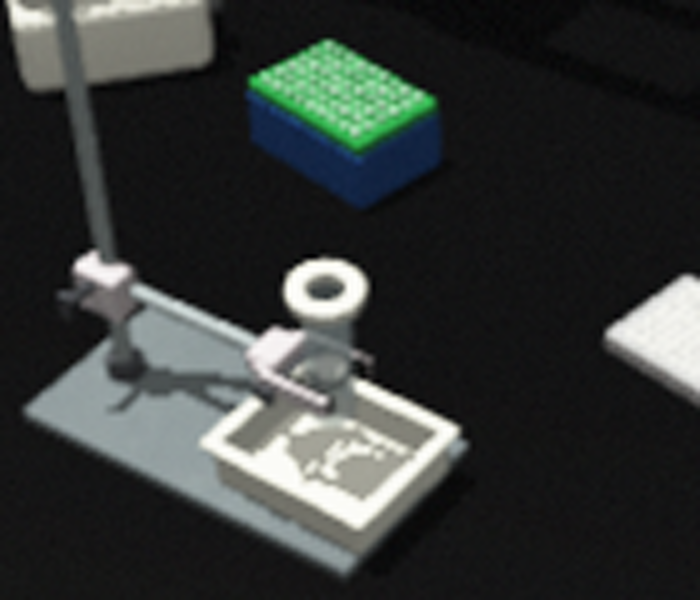

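View pics/t_rack.png

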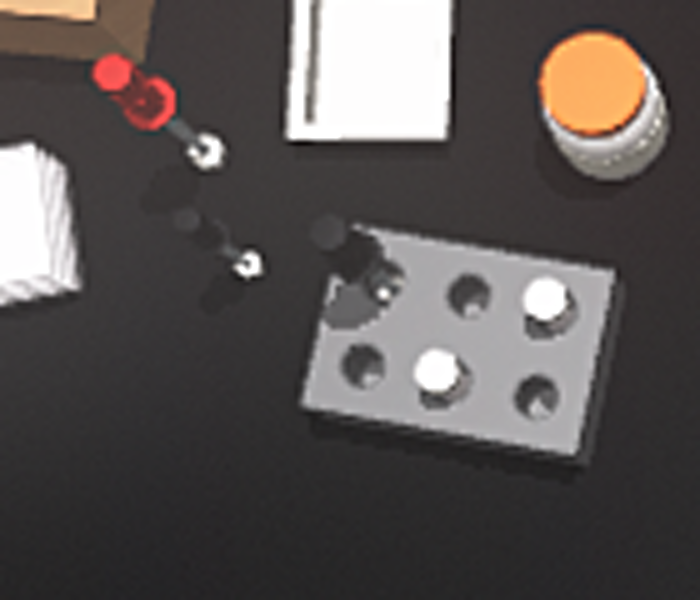

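View pics/t_col.png

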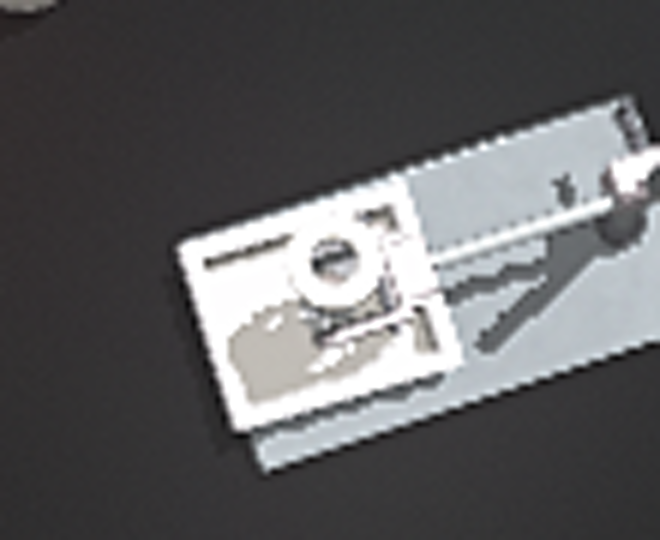

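The black rod in the rack's corner hole (scene ≈ 395,276; top ≈ 206–216,187–197) is the larger non-red one. The red rod and a smaller black rod stand on the bench. The collar mouth shows at scene ≈ (295,167) and top ≈ (356,193). Next I'll work out the positions.

```bash
python3 - <<'E'
from h import *
from scipy.optimize import least_squares
from scipy.spatial.transform import Rotation as Ro
S=lambda x,y:(330+(x+.5)/3.5-.5,225+(y+.5)/3.5-.5)
T=lambda x,y:(140+(x+.5)/5-.5,140+(y+.5)/5-.5)
# hole order guess: rows along rack y (long)
top=[T(363,367),T(468,297),T(537,397)]
sc=[S(293,203),S(181,177),S(201,92)]
for a,b in zip(sc,top): print('hole',atz('scene',a,.058),atz('top',b,.058),tri(a,b))
# rack corners top face (top cam) and scene
tc=[T(352,226),T(615,270),T(580,458),T(302,405)]
sc2=[S(213,290),S(80,104),S(213,48),S(358,217)]
for a in tc: print('rack corner top',atz('top',a,.058))
for a in sc2: print('rack corner scene',atz('scene',a,.058))
print('handle top', tri(S(252,119),T(329,231)), 'z .185', atz('scene',S(252,119),.185),atz('top',T(329,231),.185))
print('guard',atz('scene',S(240,176),.126),atz('top',T(357,254),.126))
S2=lambda x,y:(230+(x+.5)/5-.5,110+(y+.5)/5-.5)
T2=lambda x,y:(300+(x+.5)/6-.5,150+(y+.5)/6-.5)
print('mouth',atz('scene',S2(325.5,288),.16),atz('top',T2(336,258),.16),tri(S2(325.5,288),T2(336,258)))
print('jaw',atz('scene',(295.1,187.5),.085),atz('top',(356.6,199.4),.085))
print('plumb',atz('scene',(292.7,165.2),.16),atz('top',(359.2,191.2),.16))
print('base corners',[np.round(atz('top',T2(*p),.01),4) for p in [(268,470),(625,95),(660,345)]])
print(Ro.from_rotvec(robot.read_state()['orientation']).as_matrix().round(3))
for c in('scene','top'):
  for n in ['stand','jaw_point','plumb_point']: print(c,n,[np.round(r['point'],1) for r in robot.mark_of(c,n)][:1])
E
```

```text
hole [0.53268056 0.35424754 0.058     ] [0.53091326 0.35388652 0.058     ] (array([0.53142115, 0.35397053, 0.05640312]), np.float64(0.0007937647116642156))
hole [0.57729451 0.29191722 0.058     ] [0.57409866 0.29163609 0.058     ] (array([0.57521774, 0.29146139, 0.05538892]), np.float64(0.0018336008561711215))
hole [0.51365549 0.24760396 0.058     ] [0.51212783 0.24750185 0.058     ] (array([0.51259564, 0.24735437, 0.05681687]), np.float64(0.0008963674372034036))
rack corner top [0.61903321 0.36487322 0.058     ]
rack corner top [0.59066653 0.20203415 0.058     ]
rack corner top [0.47493605 0.22046789 0.058     ]
rack corner top [0.5077198  0.38975642 0.058     ]
rack corner scene [0.6224451  0.36734133 0.058     ]
rack corner scene [0.59004107 0.20093849 0.058     ]
rack corner scene [0.47682672 0.22340229 0.058     ]
rack corner scene [0.50683562 0.3888646  0.058     ]
handle top (array([0.5858621 , 0.34411681, 0.18430745]), np.float64(0.0003626478253437544)) z .185 [0.58644053 0.34428919 0.185     ] [0.58558647 0.34407136 0.185     ]
guard [0.58608969 0.34437975 0.126     ] [0.58588293 0.34326333 0.126     ]
mouth [ 0.57071801 -0.07079395  0.16      ] [ 0.57031639 -0.07308242  0.16      ] (array([ 0.57015157, -0.07279193,  0.1586099 ]), np.float64(0.0012372471050236227))
jaw [ 0.57409089 -0.07169726  0.085     ] [ 0.56597725 -0.08290253  0.085     ]
plumb [ 0.57000013 -0.0815233   0.16      ] [ 0.5742643  -0.08334681  0.16      ]
base corners [array([ 0.4904, -0.0496,  0.01  ]), array([ 0.6924, -0.2449,  0.01  ]), array([ 0.5558, -0.2569,  0.01  ])]
[[-0.     0.388 -0.922]
 [ 0.    -0.922 -0.388]
 [-1.    -0.    -0.   ]]
scene stand [array([299.1, 208.7])]
scene jaw_point [array([295.1, 187.5])]
scene plumb_point [array([292.7, 165.2])]
top stand [array([353.5, 204. ])]
top jaw_point [array([356.6, 199.4])]
top plumb_point [array([359.2, 191.2])]
```

```bash
python3 - <<'E'
import cv2
s=cv2.imread('pics/scene0.png');t=cv2.imread('pics/top0.png')
cv2.imwrite('pics/s_col2.png',cv2.resize(s[145:225,255:330],None,fx=8,fy=7.5,interpolation=cv2.INTER_CUBIC)[:600])
cv2.imwrite('pics/t_base.png',cv2.resize(t[140:235,320:450],None,fx=6,fy=6,interpolation=cv2.INTER_CUBIC))
E
python3 - <<'E'
from h import *
for z in (.38,.39): print(z, atz('scene',(238.5,77.5),z),atz('top',(435.5,150.5),z))
print(tri((238.5,77.5),(435.5,150.5)))
E
```

```text
0.38 [ 0.61924247 -0.22952577  0.38      ] [ 0.62102349 -0.23918012  0.38      ]
0.39 [ 0.62793467 -0.2107356   0.39      ] [ 0.6177459  -0.23618047  0.39      ]
(array([ 0.61880415, -0.23752876,  0.37805718]), np.float64(0.006631451481739939))
```

View pics/s_col2.png

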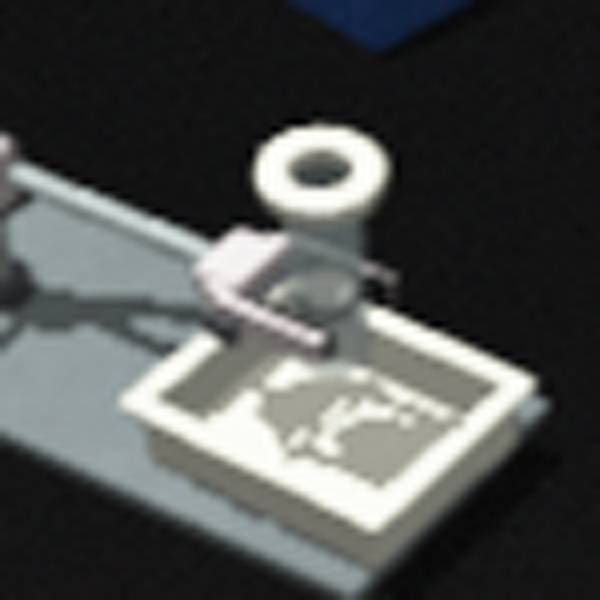

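View pics/t_base.png

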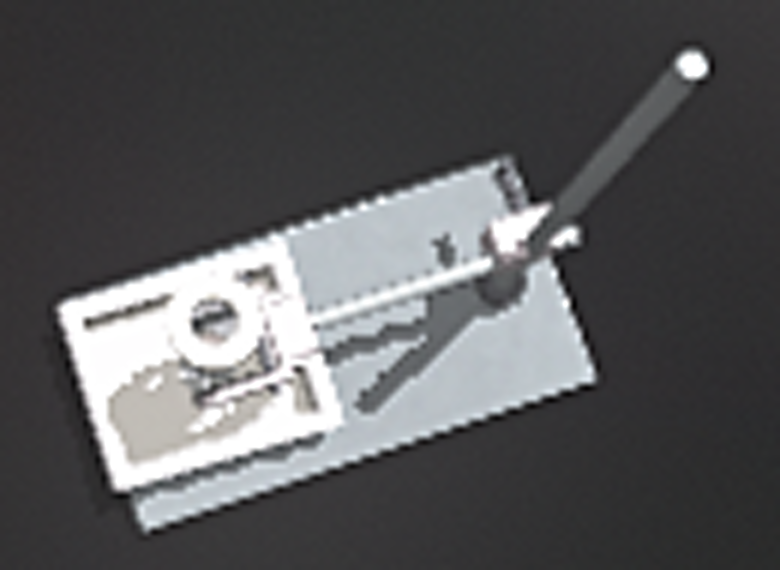

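```bash
python3 - <<'E'
from h import *
T=lambda x,y:(320+(x+.5)/6-.5,140+(y+.5)/6-.5)
S=lambda x,y:(255+(x+.5)/8-.5,145+(y+.5)/7.5-.5)
c=[atz('top',T(*p),.01)[:2] for p in [(512,157),(597,378),(145,530)]]
print(c, np.linalg.norm(c[0]-c[1]),np.linalg.norm(c[1]-c[2]))
post=atz('top',T(691,66),.38)[:2];print('post',post, atz('top',T(691,66),.385)[:2])
xd=(c[1]-c[2]);xd/=np.linalg.norm(xd);yd=(c[0]-c[1]);yd/=np.linalg.norm(yd)
x2=np.array([yd[1],-yd[0]]);print(xd,x2, np.arctan2(*xd[::-1]))
for d in (xd,x2,(xd+x2)/2): print('jaw',post-.17*d)
# base plate center line
print('base mid of +x short edge',(c[0]+c[1])/2)
for z in(.158,.16): print('mouth',atz('top',T(213,319),z),atz('scene',S(320,168),z))
# jaw est'd lower tube end
print('tube bottom scene',atz('scene',S(348,350),.06))
print('clamp arm line',atz('top',T(315,322),.085),atz('top',T(488,266),.085))
print('plug scene',atz('scene',S(316,290),.095), atz('scene',S(343,345),.065))
E
```

```text
[array([ 0.69131374, -0.24855878]), array([ 0.57020981, -0.28762541]), array([ 0.4903766 , -0.04803931])] 0.12724922251161147 0.2525368092947265
post [ 0.62082906 -0.23743226] [ 0.61919132 -0.23594191]
[ 0.31612503 -0.94871754] [ 0.30700875 -0.95170669] -1.249154059773723
jaw [ 0.5670878  -0.07615028]
jaw [ 0.56863757 -0.07564212]
jaw [ 0.56786269 -0.0758962 ]
base mid of +x short edge [ 0.63076178 -0.2680921 ]
mouth [ 0.57028146 -0.07185719  0.158     ] [ 0.56910647 -0.0739521   0.158     ]
mouth [ 0.56984176 -0.07166602  0.16      ] [ 0.57042656 -0.07187156  0.16      ]
tube bottom scene [ 0.5620007  -0.07606027  0.06      ]
clamp arm line [ 0.58460502 -0.12969732  0.085     ] [ 0.61301891 -0.21726754  0.085     ]
plug scene [ 0.57168773 -0.07932076  0.095     ] [ 0.56468806 -0.07502896  0.065     ]
```

Call:
play_rows:
  plan:
    - {"slide": [0.39,1,0.3],"roll": 0.5,"fingers": 0.1}
    - {"slide": [0.39,1,0.3],"roll": 0.5,"fingers": 0.1}
    - {"slide": [0.39,1,0.3],"roll": 0.5,"fingers": 0.1}
    - {"slide": [0.39,1,0.3],"roll": 0.5,"fingers": 0.1}
    - {"slide": [0.39,1,0.3],"roll": 0.5,"fingers": 0.1}
    - {"slide": [0.39,1,0],"roll": 0.5,"fingers": 0.1}
    - {"slide": [0.39,1,0],"roll": 0.5,"fingers": 0.1}
    - {"slide": [0.39,1,0],"roll": 0.5,"fingers": 0.1}
    - {"slide": [0.39,1,0],"roll": 0.5,"fingers": 0.1}
    - {"slide": [0.39,1,0],"roll": 0.5,"fingers": 0.1}
    - {"slide": [0.39,1,0],"roll": 0.5,"fingers": 0.1}
    - {"slide": [0.39,1,0],"roll": 0.5,"fingers": 0.1}
    - {"slide": [0.39,1,0],"roll": 0.5,"fingers": 0.1}
    - {"slide": [0.39,1,0],"roll": 0.5,"fingers": 0.1}
    - {"slide": [0.39,1,0],"roll": 0.5,"fingers": 0.1}
    - {"slide": [0.39,1,0],"roll": 0.5,"fingers": 0.1}
    - {"slide": [0.39,1,0],"roll": 0.5,"fingers": 0.1}
    - {"slide": [0.39,1,0],"roll": 0.5,"fingers": 0.1}
    - {"slide": [0.39,1,0],"roll": 0.5,"fingers": 0.1}
    - {"slide": [0.39,1,0],"roll": 0.5,"fingers": 0.1}

```text
t: 3.8
tool_pos: [0.4673, 0.0481, 0.2638]
orientation: [1.041, 1.307, -1.04]
force: [0.1, -0.1, 0.5]
opening: 0.051
```

Call:
play_rows:
  plan:
    - {"slide": [0.396,0.989,0]}
    - {"slide": [0.396,0.989,0]}
    - {"slide": [0.396,0.989,0]}
    - {"slide": [0.396,0.989,0]}
    - {"slide": [0.396,0.989,0]}
    - {"slide": [0.396,0.989,0]}
    - {"slide": [0.396,0.989,0]}
    - {"slide": [0.396,0.989,0]}
    - {"slide": [0.396,0.989,0]}
    - {"slide": [0.396,0.989,0]}
    - {"slide": [0,0,0]}
    - {"slide": [0,0,0]}

```text
$.plan[0]: bad value
```

```bash
python3 - <<'E'
from h import *
s=snap('scene','s1.png');snap('top','t1.png')
cv2.imwrite('pics/s1c.png',cv2.resize(s[150:330,320:480,::-1],None,fx=3.3,fy=3.3,interpolation=cv2.INTER_CUBIC))
st=robot.read_state();print(st['tool_pos'],st['force'])
E
```

```text
[0.46744658 0.04936989 0.26356939] [-0.43308169 -1.21925752 -0.02172321]
```

View pics/s1c.png

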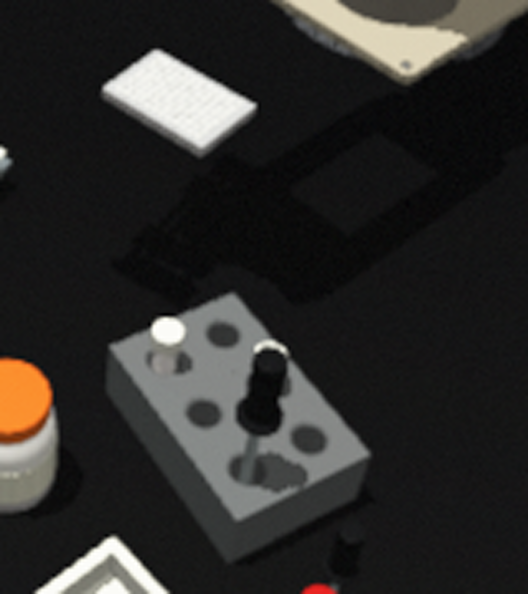

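The move was refused because each row needs every field. The arm is still at its previous pose, and the picture shows the rod undisturbed.

Call:
play_rows:
  plan:
    - {"slide": [0.396,0.982,0],"roll": 0,"fingers": 0.1}
    - {"slide": [0.396,0.982,0],"roll": 0,"fingers": 0.1}
    - {"slide": [0.396,0.982,0],"roll": 0,"fingers": 0.1}
    - {"slide": [0.396,0.982,0],"roll": 0,"fingers": 0.1}
    - {"slide": [0.396,0.982,0],"roll": 0,"fingers": 0.1}
    - {"slide": [0.396,0.982,0],"roll": 0,"fingers": 0.1}
    - {"slide": [0.396,0.982,0],"roll": 0,"fingers": 0.1}
    - {"slide": [0.396,0.982,0],"roll": 0,"fingers": 0.1}
    - {"slide": [0.396,0.982,0],"roll": 0,"fingers": 0.1}
    - {"slide": [0.396,0.982,0],"roll": 0,"fingers": 0.1}
    - {"slide": [0,0,0],"roll": 0,"fingers": 0.1}
    - {"slide": [0,0,0],"roll": 0,"fingers": 0.1}

```text
t: 5.4
tool_pos: [0.5858, 0.3406, 0.2635]
orientation: [1.042, 1.307, -1.044]
force: [0.6, 0.2, -0.6]
opening: 0.0511
```

```bash
python3 - <<'E'
from h import *
from scipy.spatial.transform import Rotation as Ro
s=snap('scene','s1b.png')
cv2.imwrite('pics/s1d.png',cv2.resize(s[150:330,320:480,::-1],None,fx=3.3,fy=3.3,interpolation=cv2.INTER_CUBIC))
st=robot.read_state();print(st['t'],st['tool_pos'],st['force'],Ro.from_rotvec(st['orientation']).as_matrix()[:,1])
E
```

```text
5.45 [0.58585611 0.340475   0.26375444] [-0.14201953  0.57891705  0.17680758] [ 9.75196581e-01  2.21340460e-01 -1.68522508e-04]
```

View pics/s1d.png

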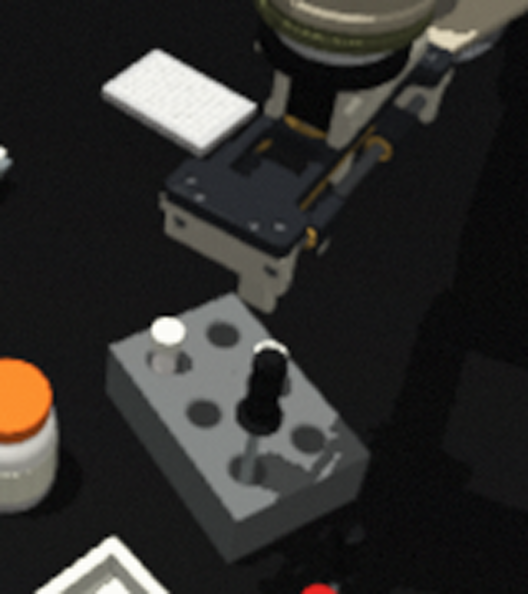

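Call:
play_rows:
  plan:
    - {"slide": [0,0.117,-0.5],"roll": 0,"fingers": 0.1}
    - {"slide": [0,0,-0.5],"roll": 0,"fingers": 0.1}
    - {"slide": [0,0,-0.5],"roll": 0,"fingers": 0.1}
    - {"slide": [0,0,-0.5],"roll": 0,"fingers": 0.1}
    - {"slide": [0,0,-0.5],"roll": 0,"fingers": 0.1}
    - {"slide": [0,0,-0.5],"roll": 0,"fingers": 0.1}
    - {"slide": [0,0,-0.5],"roll": 0,"fingers": 0.1}
    - {"slide": [0,0,-0.5],"roll": 0,"fingers": 0.1}
    - {"slide": [0,0,0],"roll": 0,"fingers": 0.1}
    - {"slide": [0,0,0],"roll": 0,"fingers": 0.1}

```text
t: 6.7
tool_pos: [0.5861, 0.3454, 0.1441]
orientation: [1.043, 1.307, -1.042]
force: [0.7, 0.3, 0.5]
opening: 0.0514
```

```bash
python3 - <<'E'
from h import *
s=snap('scene','s2.png');t=snap('top','t2.png')
cv2.imwrite('pics/s2d.png',cv2.resize(s[180:320,330:470,::-1],None,fx=4,fy=4,interpolation=cv2.INTER_CUBIC))
cv2.imwrite('pics/t2d.png',cv2.resize(t[140:260,140:280,::-1],None,fx=4,fy=4,interpolation=cv2.INTER_CUBIC))
st=robot.read_state();print(st['t'],st['tool_pos'],st['force'])
E
```

```text
6.8 [0.5863703  0.34548124 0.14468808] [-0.17467042 -0.16657192  0.12867275]
```

View pics/s2d.png

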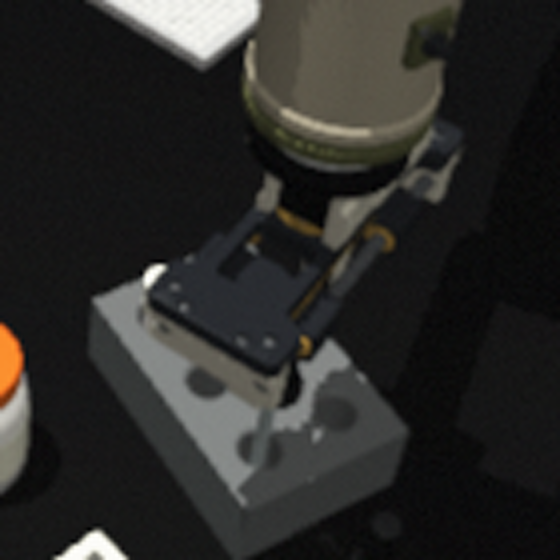

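View pics/t2d.png

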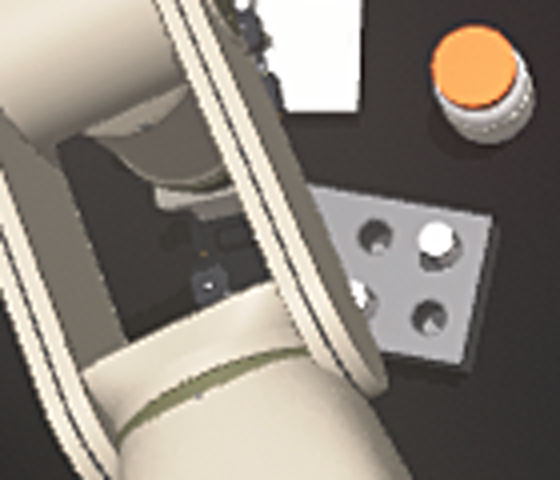

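The fingers straddle the handle just above the guard, which shows at about (290,385) in the crop. I'll close gently first, then firm up the grip.

Call:
play_rows:
  plan:
    - {"slide": [0,0,0],"roll": 0,"fingers": -1}
    - {"slide": [0,0,0],"roll": 0,"fingers": -1}
    - {"slide": [0,0,0],"roll": 0,"fingers": -1}
    - {"slide": [0,0,0],"roll": 0,"fingers": -1}
    - {"slide": [0,0,0],"roll": 0,"fingers": -1}
    - {"slide": [0,0,0],"roll": 0,"fingers": -1}
  squeeze: 10

```text
t: 7.55
tool_pos: [0.5858, 0.3452, 0.1437]
orientation: [1.042, 1.307, -1.042]
force: [-0.9, -0.0, 1.2]
opening: 0.0215
```

Call:
play_rows:
  plan:
    - {"slide": [0,0,0],"roll": 0,"fingers": -1}
    - {"slide": [0,0,0],"roll": 0,"fingers": -1}
  squeeze: 45

```text
t: 7.8
tool_pos: [0.5858, 0.3452, 0.1437]
orientation: [1.042, 1.307, -1.042]
force: [-0.4, -0.3, 2.1]
opening: 0.0213
```

```bash
python3 - <<'E'
from h import *
st=robot.read_state();print(st['t'],st['tool_pos'],st['force'],st['wrist_torque'],st['opening'])
E
```

```text
7.8 [0.58582105 0.3452035  0.14372665] [-0.43053575 -0.25860467  2.14859807] [-0.04943319 -0.00112326 -0.02709308] 0.021341415138465783
```

Call:
play_rows:
  plan:
    - {"slide": [0,0,0.3],"roll": 0,"fingers": -1}
    - {"slide": [0,0,0.7],"roll": 0,"fingers": -1}
    - {"slide": [0,0,1],"roll": 0,"fingers": -1}
    - {"slide": [0,0,1],"roll": 0,"fingers": -1}
    - {"slide": [0,0,1],"roll": 0,"fingers": -1}
    - {"slide": [0,0,1],"roll": 0,"fingers": -1}
    - {"slide": [0,0,1],"roll": 0,"fingers": -1}
    - {"slide": [0,0,0],"roll": 0,"fingers": -1}

```text
t: 8.8
tool_pos: [0.5871, 0.3459, 0.3289]
orientation: [1.048, 1.304, -1.036]
force: [-0.3, 0.5, -0.7]
opening: 0.0215
```

Call:
play_rows:
  plan:
    - {"slide": [-0.035,-0.5,0],"roll": 0,"fingers": -1}
    - {"slide": [-0.035,-0.9,0],"roll": 0,"fingers": -1}
    - {"slide": [-0.035,-1,0],"roll": 0,"fingers": -1}
    - {"slide": [-0.035,-1,0],"roll": 0,"fingers": -1}
    - {"slide": [-0.035,-1,0],"roll": 0,"fingers": -1}
    - {"slide": [-0.035,-1,0],"roll": 0,"fingers": -1}
    - {"slide": [-0.035,-1,0],"roll": 0,"fingers": -1}
    - {"slide": [-0.035,-1,0],"roll": 0,"fingers": -1}
    - {"slide": [-0.035,-1,0],"roll": 0,"fingers": -1}
    - {"slide": [-0.035,-1,0],"roll": 0,"fingers": -1}
    - {"slide": [-0.035,-1,0],"roll": 0,"fingers": -1}
    - {"slide": [-0.035,-1,0],"roll": 0,"fingers": -1}
    - {"slide": [-0.035,-1,0],"roll": 0,"fingers": -1}
    - {"slide": [-0.035,-1,0],"roll": 0,"fingers": -1}
    - {"slide": [-0.035,-0.5,0],"roll": 0,"fingers": -1}
    - {"slide": [0,0,0],"roll": 0,"fingers": -1}
    - {"slide": [0,0,0],"roll": 0,"fingers": -1}

```text
t: 10.92
tool_pos: [0.5699, -0.071, 0.3232]
orientation: [1.042, 1.308, -1.042]
force: [0.5, 0.1, -0.4]
opening: 0.0212
```

```bash
cat > look.py <<'E'
import sys
from h import *
n=sys.argv[1]
s=snap('scene','s%s.png'%n);t=snap('top','t%s.png'%n)
cv2.imwrite('pics/s%sd.png'%n,cv2.resize(s[90:220,235:365,::-1],None,fx=4.6,fy=4.6,interpolation=cv2.INTER_CUBIC))
cv2.imwrite('pics/t%sd.png'%n,cv2.resize(t[140:240,300:420,::-1],None,fx=5,fy=5,interpolation=cv2.INTER_CUBIC))
st=robot.read_state();print(st['t'],st['tool_pos'],st['force'],st['wrist_torque'],st['opening'])
E
python3 look.py 3
```

```text
11.025 [ 0.57008273 -0.07078696  0.32353274] [-0.17099507  0.29248381 -1.87080726] [ 0.01585788 -0.07850355  0.00272754] 0.021181434142766003
```

View pics/s3d.png

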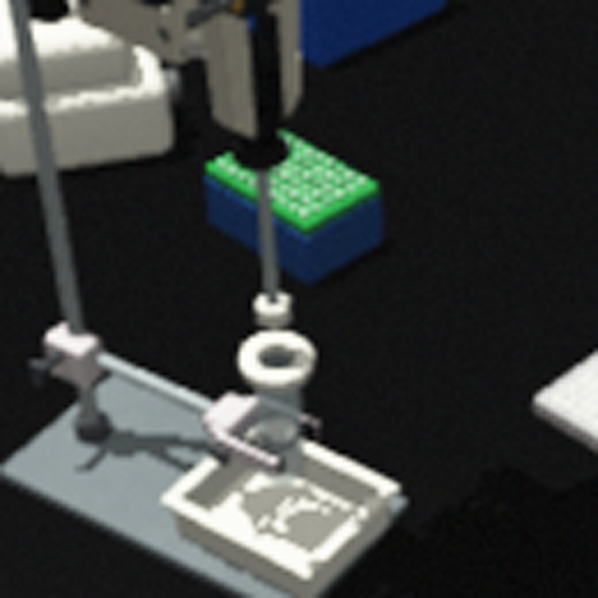

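View pics/t3d.png

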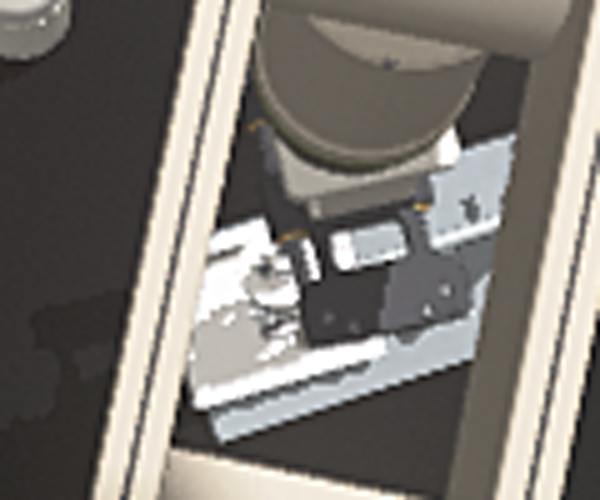

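```bash
cat > fit.py <<'E'
from h import *
from scipy.optimize import minimize
def render(parts,shape,box,ss=8):
    # parts: list of (convex/polys, value); draw at ss supersample in box (u0,v0,w,h)
    u0,v0,w,h=box; im=np.zeros((h*ss,w*ss),np.float32)
    for P,val in parts:
        q=np.array([proj('scene',p) for p in P]); q=(q-[u0-.5,v0-.5])*ss-.5
        q=cv2.convexHull(np.round(q*16).astype(np.int32))
        cv2.fillConvexPoly(im,q,float(val),shift=4)
    return cv2.resize(im,(w,h),interpolation=cv2.INTER_AREA)
def circ(c,r,z,ax=(0,0)):
    a=np.linspace(0,2*np.pi,48,endpoint=False)
    x=r*np.cos(a);y=r*np.sin(a)
    return np.c_[c[0]+x,c[1]+y,np.full(48,z)-(ax[0]*x+ax[1]*y)]
E
python3 - <<'E'
from fit import *
im=cv2.imread('pics/s3.png').astype(np.float32).mean(2)
print(proj('scene',[.5700,-.0709,.1878]),proj('scene',[.5702,-.072,.16]))
for v in range(150,186): print(v,im[v,284:306].astype(int))
E
```

```text
[294.28959682 159.1718499 ] [294.60247675 166.9114484 ]
150 [18 20 17 17 19 15 19 18 68 87 85 52 18 18 20 29 35 38 39 33 28 21]
151 [15 16 17 17 17 17 18 16 70 89 84 52 20 18 15 19 23 30 27 22 14 10]
152 [17 18 19 17 19 18 18 19 63 84 85 53 20 20 18 19 17 17 20 16 17 15]
153 [ 17  17  18  20  17  17  17  44  66  80  86 109  88  38  18  18  17  18
  17  19  17  17]
154 [ 18  18  19  19  16  17  46 183 185 115  85 175 216 166  64  19  18  17
  17  16  18  19]
155 [ 20  18  18  18  19  19 137 238 230 139  85 161 216 176  72  20  20  19
  18  20  20  19]
156 [ 21  16  17  19  16  18 162 241 243 216 212 226 224 155  48  19  20  18
  19  20  17  19]
157 [ 18  17  19  19  17  20 107 205 235 233 234 237 221 142  49  18  18  20
  19  18  17  19]
158 [ 19  18  18  17  18  18  53 124 165 181 176 170 140 105  58  17  19  18
  18  18  18  19]
159 [ 17  17  19  16  18  20  52 107 121 121 122 122 120  98  52  19  16  19
  18  17  19  16]
160 [ 20  16  19  16  19  19  38  80 101 116 123 113  98  65  30  19  18  19
  16  18  19  17]
161 [ 17  17  16  17  16  16  18  33  55  89 123 109  77  58  33  19
[... 1606 characters left out ...]
5 104  87  56  26
  17  18  16  17]
179 [242 242 242 235 198 137 109 103 101  94  92 100 111 116 116 110  77  28
  17  16  18  17]
180 [242 242 234 195 130 101  98  98  94  92  98 100 104 101 107 116 136 125
  75  35  21  19]
181 [241 231 190 128  99  94  89 105 113 114 118 122 123 120 111  97 119 117
  95 100  65  17]
182 [224 184 125 100  95 101 124 146 138 130 130 132 131 130 130 102  58  33
  56  94  65  20]
183 [171 125 100  97  97 173 171 150 139 133 131 129 132 145 151 110  57  28
   9  43  36  17]
184 [190 118  92  92 145 186 153 118 111 117 127 130 130 150 144  96  54  26
  12  43  36  18]
185 [217 218 176 103 125 120 109 113  91  96 116 121 121 129 111 103 124  95
  34  32  28  18]
```

```bash
cat >> fit.py <<'E'
def fit_foot(im,x0,zf,vmax=161,bg=18):
    box=(284,148,22,30)
    I=im[148:178,284:306]
    def f(p):
        r=render([(np.r_[circ(p,.01025,zf),circ(p,.01025,zf+.012)],121-bg),(circ(p,.01025,zf+.012),230-bg),(np.r_[circ(p,.004,zf+.012),circ(p,.004,zf+.06)],85-bg)],None,box)+bg
        r=cv2.GaussianBlur(r,(0,0),.35)
        m=slice(4,vmax-148)
        return ((r-I)[m,3:17]**2).mean()
    b=min(((f((x0[0]+i*.002,x0[1]+j*.002)),i,j) for i in range(-3,4) for j in range(-3,4)))
    s=minimize(f,[x0[0]+b[1]*.002,x0[1]+b[2]*.002],method='Nelder-Mead',options=dict(initial_simplex=[[x0[0]+b[1]*.002+a,x0[1]+b[2]*.002+c] for a,c in((0,0),(.001,0),(0,.001))],xatol=2e-5,fatol=1e-3))
    return s.x,s.fun
def fit_mouth(im,x0,sl=(.035,.055),bg=18,rows=(163,176)):
    box=(280,155,30,25);I=im[155:180,280:310]
    def f(p):
        c=np.array(p);lo=c-np.array(sl)*.01
        r=render([(np.r_[circ(lo,.023,.15,sl),circ(c,.023,.16,sl)],113-bg),(circ(c,.023,.16,sl),249-bg),(circ(c,.01175,.16,sl),85-bg)],None,box)+bg
        r=cv2.GaussianBlur(r,(0,0),.35)
        m=slice(rows[0]-155,rows[1]-155)
        return np.abs((r-I)[m]).mean()
    b=min(((f((x0[0]+i*.002,x0[1]+j*.002)),i,j) for i in range(-3,4) for j in range(-3,4)))
    s=minimize(f,[x0[0]+b[1]*.002,x0[1]+b[2]*.002],method='Nelder-Mead',options=dict(initial_simplex=[[x0[0]+b[1]*.002+a,x0[1]+b[2]*.002+c] for a,c in((0,0),(.001,0),(0,.001))],xatol=2e-5,fatol=1e-3))
    return s.x,s.fun
E
python3 - <<'E'
from fit import *
im=cv2.imread('pics/s3.png').astype(np.float32).mean(2);i0=cv2.imread('pics/scene0.png').astype(np.float32).mean(2)
print('foot',fit_foot(im,[.57,-.071],.1878))
print('mouth s3',fit_mouth(im,[.57,-.072]),'s0',fit_mouth(i0,[.57,-.072],rows=(158,176)))
E
```

```text
Traceback (most recent call last):
  File "fit.py", line 23, in fit_foot
    b=min(((f((x0[0]+i*.002,x0[1]+j*.002)),i,j) for i in range(-3,4) for j in range(-3,4)))
  File "fit.py", line 23, in <genexpr>
    b=min(((f((x0[0]+i*.002,x0[1]+j*.002)),i,j) for i in range(-3,4) for j in range(-3,4)))
            ~^^^^^^^^^^^^^^^^^^^^^^^^^^^^^
  File "fit.py", line 19, in f
    r=render([(np.r_[circ(p,.01025,zf),circ(p,.01025,zf+.012)],121-bg),(circ(p,.01025,zf+.012),230-bg),(np.r_[circ(p,.004,zf+.012),circ(p,.004,zf+.06)],85-bg)],None,box)+bg
      ~~~~~~^^^^^^^^^^^^^^^^^^^^^^^^^^^^^^^^^^^^^^^^^^^^^^^^^^^^^^^^^^^^^^^^^^^^^^^^^^^^^^^^^^^^^^^^^^^^^^^^^^^^^^^^^^^^^^^^^^^^^^^^^^^^^^^^^^^^^^^^^^^^^^^^^^^^^^^^^^^^^
  File "fit.py", line 7, in render
    q=np.array([proj('scene',p) for p in P]); q=(q-[u0-.5,v0-.5])*ss-.5
                ~~~~^^^^^^^^^^^
  File "h.py", line 12, in proj
    c=robot.get_calibration(cam);p=np.array(c['R'])@np.array(X)+np.array(c['t'])
ValueError: time passes only in moves, steps and waits
```

```bash
python3 - <<'E'
s=open('h.py').read()
s=s.replace("def snap","_C={}\ndef cal(c):\n    if c not in _C:_C[c]=robot.get_calibration(c)\n    return _C[c]\ndef snap",1).replace("c=robot.get_calibration(cam)","c=cal(cam)")
open('h.py','w').write(s)
E
python3 - <<'E'
from fit import *
im=cv2.imread('pics/s3.png').astype(np.float32).mean(2);i0=cv2.imread('pics/scene0.png').astype(np.float32).mean(2)
print('foot',fit_foot(im,[.57,-.071],.1878))
print('mouth s3',fit_mouth(im,[.57,-.072]),'s0',fit_mouth(i0,[.57,-.072],rows=(158,176)))
E
```

```text
foot (array([ 0.56940714, -0.07309738]), np.float64(373.7874755859375))
mouth s3 (array([ 0.57078127, -0.07161944]), np.float64(12.828886032104492)) s0 (array([ 0.57038714, -0.07209927]), np.float64(8.185397148132324))
```

Call:
play_rows:
  plan:
    - {"slide": [0.033,0.037,0],"roll": 0,"fingers": -1}
    - {"slide": [0,0,-0.3],"roll": 0,"fingers": -1}
    - {"slide": [0,0,-0.3],"roll": 0,"fingers": -1}
    - {"slide": [0,0,-0.13],"roll": 0,"fingers": -1}
    - {"slide": [0,0,0],"roll": 0,"fingers": -1}
    - {"slide": [0,0,0],"roll": 0,"fingers": -1}

```text
t: 11.78
tool_pos: [0.5711, -0.0708, 0.302]
orientation: [1.043, 1.307, -1.042]
force: [-0.6, -0.5, -1.4]
opening: 0.0217
```

```bash
python3 look.py 4; python3 - <<'E'
from fit import *
im=cv2.imread('pics/s4.png').astype(np.float32).mean(2)
p=robot.read_state()['tool_pos'];print(p)
print(fit_foot(im,[.57,-.071],p[2]-.1357,vmax=163))
E
```

```text
11.875 [ 0.57121939 -0.07078591  0.30215649] [-0.6785951  -0.01333164 -1.75495017] [-0.01203782 -0.0962605   0.00492842] 0.021371915604501766
[ 0.57121939 -0.07078591  0.30215649]
(array([ 0.57058521, -0.07301318]), np.float64(429.6058654785156))
```

View pics/s4d.png

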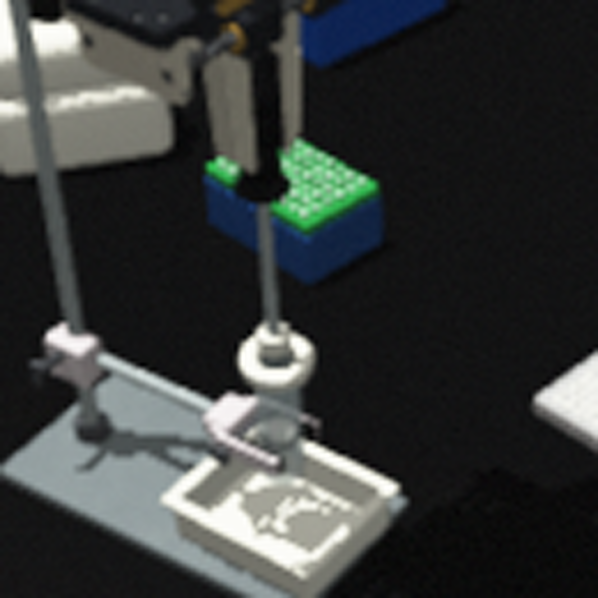

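Call:
play_rows:
  plan:
    - {"slide": [0,0.037,0],"roll": 0,"fingers": -1}
    - {"slide": [0,0,-0.1],"roll": 0,"fingers": -1}
    - {"slide": [0,0,-0.05],"roll": 0,"fingers": -1}
    - {"slide": [0,0,0],"roll": 0,"fingers": -1}

```text
t: 12.38
tool_pos: [0.5709, -0.0696, 0.2969]
orientation: [1.042, 1.307, -1.043]
force: [-0.4, 0.4, -1.1]
opening: 0.0214
```

Call:
play_rows:
  plan:
    - {"slide": [0,0,-0.05],"roll": 0,"fingers": -1}
    - {"slide": [0,0,0],"roll": 0,"fingers": -1}

```text
t: 12.62
tool_pos: [0.571, -0.0696, 0.2956]
orientation: [1.042, 1.307, -1.043]
force: [-1.6, -0.6, -1.2]
opening: 0.021
```

Call:
play_rows:
  plan:
    - {"slide": [0,0,-0.05],"roll": 0,"fingers": -1}
    - {"slide": [0,0,0],"roll": 0,"fingers": -1}

```text
t: 12.88
tool_pos: [0.571, -0.0696, 0.2941]
orientation: [1.042, 1.307, -1.043]
force: [0.1, 0.3, -1.9]
opening: 0.0211
```

Call:
play_rows:
  plan:
    - {"slide": [0,0,-0.05],"roll": 0,"fingers": -1}
    - {"slide": [0,0,0],"roll": 0,"fingers": -1}

```text
t: 13.12
tool_pos: [0.5711, -0.0697, 0.2931]
orientation: [1.042, 1.306, -1.042]
force: [-0.3, -1.2, 0.2]
opening: 0.0208
```

Call:
play_rows:
  plan:
    - {"slide": [0,0,-0.05],"roll": 0,"fingers": -1}
    - {"slide": [0,0,0],"roll": 0,"fingers": -1}

```text
t: 13.38
tool_pos: [0.5709, -0.0698, 0.2908]
orientation: [1.042, 1.307, -1.043]
force: [0.1, -1.0, -1.1]
opening: 0.0216
```

Call:
play_rows:
  plan:
    - {"slide": [-0.002,-0.006,-0.07],"roll": 0,"fingers": -1}
    - {"slide": [-0.002,-0.006,-0.07],"roll": 0,"fingers": -1}
    - {"slide": [0,0,0],"roll": 0,"fingers": -1}

```text
t: 13.75
tool_pos: [0.5708, -0.07, 0.2866]
orientation: [1.042, 1.307, -1.043]
force: [-0.6, -1.1, -0.9]
opening: 0.0216
```

```bash
python3 look.py 5
```

```text
13.85 [ 0.57077599 -0.0699648   0.28674694] [-0.99929831 -2.36320104 -2.18487682] [-0.50794003  0.03689915 -0.04200633] 0.02133538434124904
```

View pics/s5d.png

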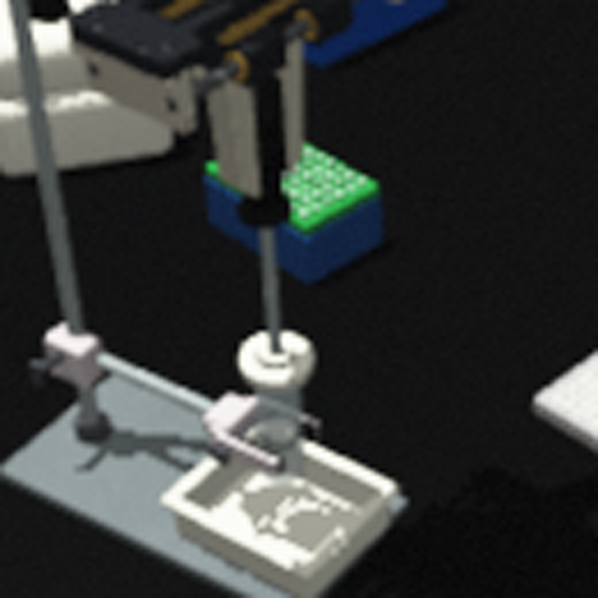

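Call:
play_rows:
  plan:
    - {"slide": [-0.005,-0.03,0],"roll": 0,"fingers": -1}
    - {"slide": [-0.003,-0.007,-0.1],"roll": 0,"fingers": -1}
    - {"slide": [-0.003,-0.007,-0.1],"roll": 0,"fingers": -1}
    - {"slide": [0,0,0],"roll": 0,"fingers": -1}

```text
t: 14.35
tool_pos: [0.5704, -0.0711, 0.2805]
orientation: [1.042, 1.308, -1.043]
force: [-0.7, -0.1, -1.6]
opening: 0.0214
```

```bash
cat > st.py <<'E'
from h import *
st=robot.read_state();print(st['t'],st['tool_pos'],'foot',st['tool_pos'][2]-.1357,st['force'].round(2),st['wrist_torque'].round(3),st['opening'])
E
python3 st.py
```

```text
14.35 [ 0.57040626 -0.07113093  0.2805105 ] foot 0.14481050112912403 [-0.71 -0.12 -1.57] [-0.09  -0.109  0.017] 0.021424729543893163
```

Call:
play_rows:
  plan:
    - {"slide": [-0.0035,-0.006,-0.1],"roll": 0,"fingers": -1}
    - {"slide": [-0.0035,-0.006,-0.1],"roll": 0,"fingers": -1}
    - {"slide": [-0.0035,-0.006,-0.1],"roll": 0,"fingers": -1}
    - {"slide": [0,0,0],"roll": 0,"fingers": -1}

```text
t: 14.85
tool_pos: [0.5701, -0.0718, 0.2716]
orientation: [1.042, 1.308, -1.043]
force: [0.3, -0.2, -0.7]
opening: 0.0212
```

```bash
python3 st.py
```

```text
14.85 [ 0.57009534 -0.07178041  0.2715849 ] foot 0.13588489628914124 [ 0.25 -0.19 -0.68] [-0.053 -0.141 -0.011] 0.021247533139704625
```

Call:
play_rows:
  plan:
    - {"slide": [-0.0035,-0.006,-0.1],"roll": 0,"fingers": -1}
    - {"slide": [-0.0035,-0.006,-0.1],"roll": 0,"fingers": -1}
    - {"slide": [-0.0035,-0.006,-0.1],"roll": 0,"fingers": -1}
    - {"slide": [-0.0035,-0.006,-0.1],"roll": 0,"fingers": -1}
    - {"slide": [0,0,0],"roll": 0,"fingers": -1}

```text
t: 15.48
tool_pos: [0.5697, -0.0725, 0.2596]
orientation: [1.042, 1.308, -1.043]
force: [0.1, 0.4, -1.0]
opening: 0.0214
```

```bash
python3 st.py
```

```text
15.475 [ 0.56967362 -0.07251209  0.25962123] foot 0.12392123073907979 [ 0.13  0.36 -0.95] [-0.085 -0.033  0.016] 0.02136961058715033
```

Call:
play_rows:
  plan:
    - {"slide": [-0.0035,-0.006,-0.1],"roll": 0,"fingers": -1}
    - {"slide": [-0.0035,-0.006,-0.1],"roll": 0,"fingers": -1}
    - {"slide": [-0.0035,-0.006,-0.1],"roll": 0,"fingers": -1}
    - {"slide": [0,0,0],"roll": 0,"fingers": -1}

```text
t: 15.98
tool_pos: [0.5693, -0.073, 0.2506]
orientation: [1.042, 1.308, -1.043]
force: [0.6, -0.7, -0.7]
opening: 0.0212
```

```bash
python3 st.py
```

```text
15.975 [ 0.56933388 -0.07304295  0.25055999] foot 0.11485999409909936 [ 0.64 -0.71 -0.68] [-0.05  -0.085 -0.016] 0.021239025028602407
```

Call:
play_rows:
  plan:
    - {"slide": [-0.003,-0.005,-0.08],"roll": 0,"fingers": -1}
    - {"slide": [-0.003,-0.005,-0.08],"roll": 0,"fingers": -1}
    - {"slide": [-0.003,-0.005,-0.08],"roll": 0,"fingers": -1}
    - {"slide": [0,0,0],"roll": 0,"fingers": -1}

```text
t: 16.48
tool_pos: [0.5691, -0.0735, 0.2435]
orientation: [1.042, 1.307, -1.043]
force: [0.9, 0.1, -0.8]
opening: 0.0215
```

```bash
python3 st.py
```

```text
16.475 [ 0.56912649 -0.07348135  0.24349527] foot 0.10779527144369266 [ 0.9   0.06 -0.78] [-0.068 -0.044  0.012] 0.021513723024630223
```

Call:
play_rows:
  plan:
    - {"slide": [-0.0025,-0.004,-0.07],"roll": 0,"fingers": -1}
    - {"slide": [-0.0025,-0.004,-0.07],"roll": 0,"fingers": -1}
    - {"slide": [0,0,0],"roll": 0,"fingers": -1}

```text
t: 16.85
tool_pos: [0.569, -0.0737, 0.2393]
orientation: [1.042, 1.307, -1.043]
force: [0.2, -0.2, -2.7]
opening: 0.0216
```

Call:
play_rows:
  plan:
    - {"slide": [-0.0025,-0.004,-0.07],"roll": 0,"fingers": -1}
    - {"slide": [-0.0025,-0.004,-0.07],"roll": 0,"fingers": -1}
    - {"slide": [0,0,0],"roll": 0,"fingers": -1}

```text
t: 17.23
tool_pos: [0.5688, -0.074, 0.2351]
orientation: [1.042, 1.307, -1.043]
force: [0.5, -0.5, -1.3]
opening: 0.0212
```

```bash
python3 st.py
```

```text
17.225 [ 0.56881067 -0.07395756  0.23511428] foot 0.09941427941331826 [ 0.46 -0.47 -1.32] [-0.068 -0.068  0.074] 0.021226503459025083
```

Call:
play_rows:
  plan:
    - {"slide": [-0.0025,-0.004,-0.06],"roll": 0,"fingers": -1}
    - {"slide": [-0.0025,-0.004,-0.06],"roll": 0,"fingers": -1}
    - {"slide": [0,0,0],"roll": 0,"fingers": -1}

```text
t: 17.6
tool_pos: [0.569, -0.0743, 0.2321]
orientation: [1.043, 1.307, -1.042]
force: [0.1, 0.6, 1.5]
opening: 0.0215
```

```bash
python3 st.py
```

```text
17.6 [ 0.56895212 -0.07425076  0.23210191] foot 0.09640190602657533 [0.07 0.63 1.45] [ 0.006  0.007 -0.025] 0.021506915692540388
```

Call:
play_rows:
  plan:
    - {"slide": [-0.001,-0.0018,-0.033],"roll": 0,"fingers": -1}
    - {"slide": [-0.001,-0.0018,-0.033],"roll": 0,"fingers": -1}
    - {"slide": [0,0,0],"roll": 0,"fingers": -1}

```text
t: 17.98
tool_pos: [0.5691, -0.0744, 0.2308]
orientation: [1.043, 1.306, -1.042]
force: [-1.8, 0.2, 7.0]
opening: 0.0213
```

```bash
python3 st.py
```

```text
17.975 [ 0.56910047 -0.07442122  0.23084133] foot 0.09514133138595127 [-1.79  0.18  7.04] [ 0.039  0.409 -0.028] 0.021281996231372925
```

Call:
play_rows:
  plan:
    - {"slide": [-0.012,-0.0018,-0.033],"roll": 0,"fingers": -1}
    - {"slide": [-0.003,-0.0018,-0.033],"roll": 0,"fingers": -1}
    - {"slide": [0,0,0],"roll": 0,"fingers": -1}

```text
t: 18.35
tool_pos: [0.5691, -0.0745, 0.2298]
orientation: [1.043, 1.305, -1.041]
force: [-1.9, 0.5, 9.9]
opening: 0.0214
```

```bash
python3 st.py
```

```text
18.35 [ 0.56908303 -0.07450879  0.22977323] foot 0.09407323098971032 [-1.93  0.5   9.89] [ 0.184  0.475 -0.006] 0.02137564942943023
```

Call:
play_rows:
  plan:
    - {"slide": [-0.005,-0.002,-0.033],"roll": 0,"fingers": -1}
    - {"slide": [-0.005,-0.002,-0.033],"roll": 0,"fingers": -1}
    - {"slide": [0,0,0],"roll": 0,"fingers": -1}

```text
t: 18.73
tool_pos: [0.569, -0.0746, 0.2283]
orientation: [1.043, 1.304, -1.04]
force: [-2.3, -0.1, 12.3]
opening: 0.0213
```

```bash
python3 look.py 6;python3 st.py
```

```text
18.825 [ 0.56904377 -0.07459741  0.22832666] [-1.81545249  0.26998312 11.80307872] [0.28957425 0.45085927 0.04318015] 0.021273827775767157
18.825 [ 0.56904377 -0.07459741  0.22832666] foot 0.09262665946014315 [-1.82  0.27 11.8 ] [0.29  0.451 0.043] 0.021273827775767157
```

View pics/s6d.png

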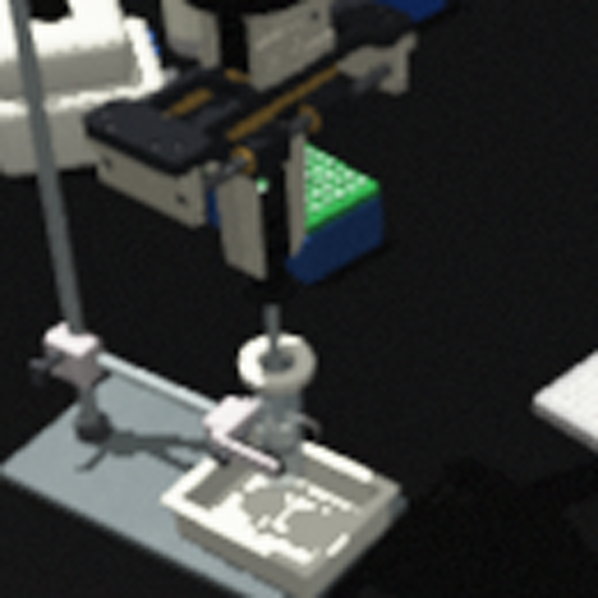

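Call:
play_rows:
  plan:
    - {"slide": [-0.006,-0.002,-0.033],"roll": 0,"fingers": -1}
    - {"slide": [-0.004,-0.002,-0.033],"roll": 0,"fingers": -1}
    - {"slide": [0,0,0],"roll": 0,"fingers": -1}

```text
t: 19.2
tool_pos: [0.5688, -0.0747, 0.2263]
orientation: [1.043, 1.304, -1.04]
force: [-1.2, 0.8, 10.8]
opening: 0.0216
```

```bash
python3 st.py
```

```text
19.2 [ 0.56882101 -0.07472009  0.22626372] foot 0.09056372412874805 [-1.22  0.81 10.85] [ 0.223  0.263 -0.003] 0.02158267555026797
```

Call:
play_rows:
  plan:
    - {"slide": [-0.003,-0.003,-0.05],"roll": 0,"fingers": -1}
    - {"slide": [-0.003,-0.003,-0.05],"roll": 0,"fingers": -1}
    - {"slide": [-0.002,-0.003,-0.05],"roll": 0,"fingers": -1}
    - {"slide": [-0.002,-0.003,-0.05],"roll": 0,"fingers": -1}
    - {"slide": [0,0,0],"roll": 0,"fingers": -1}

```text
t: 19.82
tool_pos: [0.5686, -0.075, 0.2202]
orientation: [1.043, 1.304, -1.04]
force: [-1.3, 0.5, 11.0]
opening: 0.0215
```

```bash
python3 st.py
```

```text
19.825 [ 0.56860134 -0.07504886  0.22024318] foot 0.08454318245432174 [-1.33  0.55 10.98] [0.311 0.186 0.033] 0.021546482708805534
```

Call:
play_rows:
  plan:
    - {"slide": [-0.003,-0.004,-0.05],"roll": 0,"fingers": -1}
    - {"slide": [-0.003,-0.003,-0.05],"roll": 0,"fingers": -1}
    - {"slide": [-0.002,-0.004,-0.05],"roll": 0,"fingers": -1}
    - {"slide": [-0.002,-0.003,-0.05],"roll": 0,"fingers": -1}
    - {"slide": [0,0,0],"roll": 0,"fingers": -1}

```text
t: 20.45
tool_pos: [0.5685, -0.0755, 0.2146]
orientation: [1.044, 1.303, -1.04]
force: [-1.4, 1.3, 12.6]
opening: 0.0214
```

```bash
python3 st.py
```

```text
20.45 [ 0.5684615  -0.07548901  0.21455409] foot 0.07885409371141569 [-1.43  1.25 12.59] [0.342 0.282 0.011] 0.021420787558119013
```

Call:
play_rows:
  plan:
    - {"slide": [-0.004,0,-0.05],"roll": 0,"fingers": -1}
    - {"slide": [-0.004,0,-0.05],"roll": 0,"fingers": -1}
    - {"slide": [-0.003,-0.002,-0.05],"roll": 0,"fingers": -1}
    - {"slide": [0,0,0],"roll": 0,"fingers": -1}

```text
t: 20.95
tool_pos: [0.5682, -0.0756, 0.2099]
orientation: [1.044, 1.303, -1.04]
force: [-1.3, 1.1, 10.8]
opening: 0.0215
```

```bash
python3 st.py
```

```text
20.95 [ 0.56815238 -0.07557632  0.20985063] foot 0.07415063039163491 [-1.31  1.07 10.77] [ 0.236  0.083 -0.037] 0.021535110882554234
```

Call:
play_rows:
  plan:
    - {"slide": [-0.003,-0.001,-0.05],"roll": 0,"fingers": -1}
    - {"slide": [-0.003,-0.002,-0.05],"roll": 0,"fingers": -1}
    - {"slide": [-0.003,-0.002,-0.05],"roll": 0,"fingers": -1}
    - {"slide": [0,0,0],"roll": 0,"fingers": -1}

```text
t: 21.45
tool_pos: [0.568, -0.0758, 0.2054]
orientation: [1.044, 1.303, -1.04]
force: [0.4, 0.9, 9.7]
opening: 0.0213
```

```bash
python3 st.py
```

```text
21.45 [ 0.56799283 -0.07580199  0.20538325] foot 0.06968324691883934 [0.42 0.88 9.74] [0.227 0.039 0.028] 0.021341979660611587
```

Call:
play_rows:
  plan:
    - {"slide": [-0.002,-0.002,-0.04],"roll": 0,"fingers": -1}
    - {"slide": [-0.002,-0.002,-0.04],"roll": 0,"fingers": -1}
    - {"slide": [0,0,0],"roll": 0,"fingers": -1}

```text
t: 21.82
tool_pos: [0.5679, -0.0759, 0.203]
orientation: [1.044, 1.303, -1.04]
force: [-0.6, 0.8, 11.3]
opening: 0.0212
```

Call:
play_rows:
  plan:
    - {"slide": [-0.002,-0.002,-0.04],"roll": 0,"fingers": -1}
    - {"slide": [-0.002,-0.002,-0.04],"roll": 0,"fingers": -1}
    - {"slide": [0,0,0],"roll": 0,"fingers": -1}

```text
t: 22.2
tool_pos: [0.5664, -0.076, 0.1978]
orientation: [1.042, 1.307, -1.042]
force: [0.9, -1.0, 0.9]
opening: 0.0211
```

```bash
python3 look.py 7;python3 st.py
```

```text
22.3 [ 0.56639528 -0.07598334  0.19779516] [ 1.84266731 -0.77055786 -0.99777161] [-2.26289127e-01 -6.57660513e-01 -1.76953014e-04] 0.021748501523039886
22.3 [ 0.56639528 -0.07598334  0.19779516] foot 0.06209516152583672 [ 1.84 -0.77 -1.  ] [-0.226 -0.658 -0.   ] 0.021748501523039886
```

View pics/s7d.png

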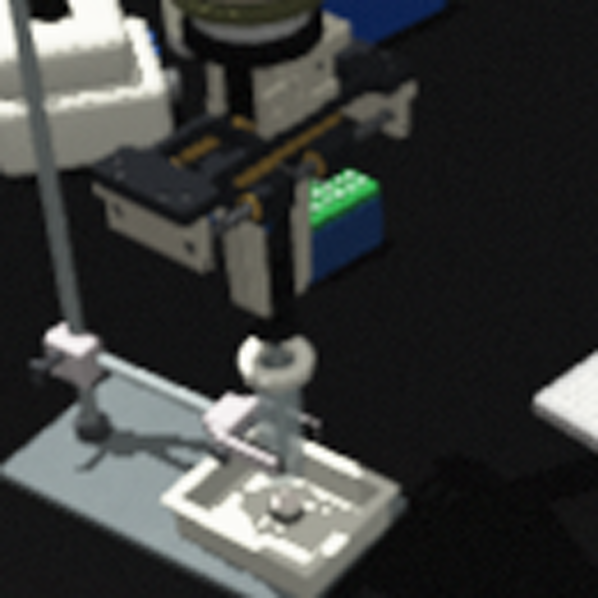

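The plug has dropped and lies in the tray at about (285,503) in the crop, and the vertical force is gone. I'll re-centre the rod and pull it out along the bore.

Call:
play_rows:
  plan:
    - {"slide": [0.03,-0.005,0],"roll": 0,"fingers": -1}
    - {"slide": [0.007,0.011,0.2],"roll": 0,"fingers": -1}
    - {"slide": [0.007,0.011,0.2],"roll": 0,"fingers": -1}
    - {"slide": [0.007,0.011,0.2],"roll": 0,"fingers": -1}
    - {"slide": [0,0,0],"roll": 0,"fingers": -1}

```text
t: 22.92
tool_pos: [0.5682, -0.0751, 0.2171]
orientation: [1.043, 1.306, -1.042]
force: [-0.3, -0.2, -1.6]
opening: 0.0214
```

```bash
python3 st.py
```

```text
22.925 [ 0.56818428 -0.0751116   0.21708668] foot 0.08138668360992793 [-0.35 -0.22 -1.59] [-0.015 -0.137 -0.036] 0.02140722764553312
```

Call:
play_rows:
  plan:
    - {"slide": [0.007,0.0115,0.2],"roll": 0,"fingers": -1}
    - {"slide": [0.007,0.0115,0.2],"roll": 0,"fingers": -1}
    - {"slide": [0.007,0.0115,0.2],"roll": 0,"fingers": -1}
    - {"slide": [0.007,0.0115,0.2],"roll": 0,"fingers": -1}
    - {"slide": [0.007,0.0115,0.2],"roll": 0,"fingers": -1}
    - {"slide": [0.007,0.0115,0.2],"roll": 0,"fingers": -1}
    - {"slide": [0,0,0],"roll": 0,"fingers": -1}

```text
t: 23.8
tool_pos: [0.5694, -0.0731, 0.2529]
orientation: [1.043, 1.306, -1.042]
force: [0.2, -0.4, -1.6]
opening: 0.0209
```

```bash
python3 st.py
```

```text
23.8 [ 0.56944208 -0.07307406  0.2529016 ] foot 0.11720159934693336 [ 0.22 -0.42 -1.56] [ 0.02  -0.106 -0.013] 0.020924221564132175
```

Call:
play_rows:
  plan:
    - {"slide": [0.007,0.0115,0.2],"roll": 0,"fingers": -1}
    - {"slide": [0.007,0.0115,0.2],"roll": 0,"fingers": -1}
    - {"slide": [0.007,0.0115,0.2],"roll": 0,"fingers": -1}
    - {"slide": [0.007,0.0115,0.2],"roll": 0,"fingers": -1}
    - {"slide": [0.007,0.0115,0.2],"roll": 0,"fingers": -1}
    - {"slide": [0.007,0.0115,0.2],"roll": 0,"fingers": -1}
    - {"slide": [0.007,0.0115,0.2],"roll": 0,"fingers": -1}
    - {"slide": [0,0,0.5],"roll": 0,"fingers": -1}
    - {"slide": [0,0,1],"roll": 0,"fingers": -1}
    - {"slide": [0,0,0],"roll": 0,"fingers": -1}

```text
t: 25.05
tool_pos: [0.5719, -0.0709, 0.3428]
orientation: [1.044, 1.301, -1.039]
force: [0.7, 0.2, -1.7]
opening: 0.0216
```

```bash
python3 look.py 8;python3 - <<'E'
from fit import *
p=robot.read_state()['tool_pos']
im=cv2.imread('pics/s8.png').astype(np.float32).mean(2)
print(p)
for v in range(128,164): print(v,im[v,288:302].astype(int))
print(proj('scene',[p[0],p[1]-.002,p[2]-.1357]),proj('scene',[p[0],p[1]-.002,p[2]-.1237]))
E
```

```text
25.15 [ 0.57071045 -0.07064646  0.3390722 ] [-0.77985175 -0.37027236 -1.93225363] [-0.01754222 -0.08102203  0.01223539] 0.02135155308886123
[ 0.57071045 -0.07064646  0.3390722 ]
128 [138 110  94  84 101 123 139 126 168 164 149 149 138 172]
129 [100 112 101  85  88 129 169 144 120 110 148 169 138 122]
130 [113 111  93  85  84 118 144 128 166 160 136 134 146 166]
131 [ 92 100  88  85  86 152 179 145 158 152 182 177 153 155]
132 [ 57  76  80  83  88 146 173 162 155 131 167 163 149 172]
133 [ 69  59  69  83  84 105 114 149 176 144 119 109 139 185]
134 [ 65  71  83  86  84  95 105 124 143 139 172 159 126 141]
135 [ 44  58  82  89  83  75  79 101 110 121 162 151 182 178]
136 [ 40  40  73  86  84  67  50  69  87 103 114 112 179 172]
137 [ 39  39  67  85  87  65  64  55  55  75  94 105 123 117]
138 [ 41  42  65  83  86  65  59  59  54  48  59  80  99 109]
139 [42 39 67 82 84 67 44 47 50 60 61 56 69 81]
140 [40 40 61 79 84 68 47 43 42 54 60 67 58 44]
141 [38 42 55 78 86 68 47 42 40 43 45 59 59 64]
142 [39 43 55 79 86 69 47 39 40 42 43 41 48 59]
143 [29 35 55 77 85 72 50 41 42 42 44 42 43 43]

[... 455 characters left out ...]
9 219 220 221 199 155  92  35  19  18  18  17]
153 [ 18 101 130 122 122 124 122 118  84  37  17  20  19  16]
154 [ 19  77 119 125 122 120 120 116  78  30  16  18  19  18]
155 [ 15  35  77  95 104 101  94  84  45  18  19  17  19  19]
156 [17 19 26 42 58 50 43 28 18 19 17 17 18 17]
157 [19 18 18 18 19 19 17 16 16 17 17 18 18 20]
158 [19 19 18 16 19 17 15 18 18 16 18 19 16 18]
159 [18 18 16 19 19 20 18 19 19 19 19 17 17 17]
160 [17 15 18 17 17 18 17 17 18 18 18 18 16 17]
161 [17 18 17 18 20 45 91 80 54 51 34 18 19 17]
162 [ 20  18  83 188 219 220 227 225 222 223 193 113  36  16]
163 [ 45 180 226 245 249 249 249 249 249 249 246 232 192 101]
[293.35797608 154.40837167] [293.08225596 150.83235959]
```

View pics/s8d.png

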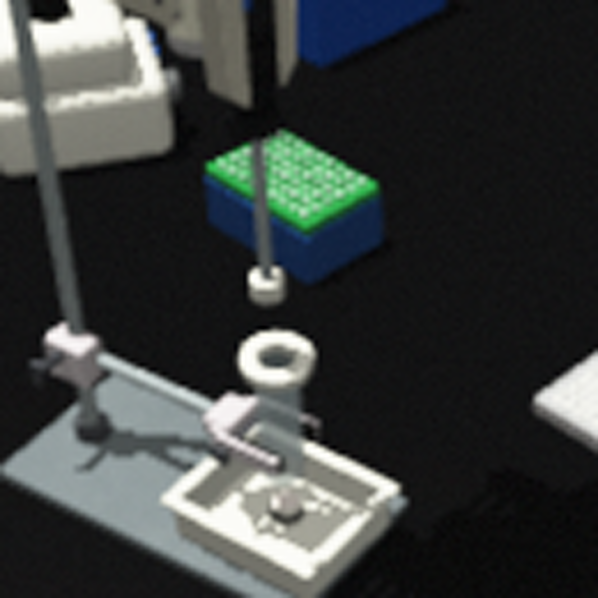

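The column is empty, the plug lies in the tray (crop ≈ 285,503), and the rod is clear of the mouth. I'm carrying it back to its own hole, which is free and at a known position.

Call:
play_rows:
  plan:
    - {"slide": [0.034,0.5,0],"roll": 0,"fingers": -1}
    - {"slide": [0.034,0.86,0],"roll": 0,"fingers": -1}
    - {"slide": [0.034,1,0],"roll": 0,"fingers": -1}
    - {"slide": [0.034,1,0],"roll": 0,"fingers": -1}
    - {"slide": [0.034,1,0],"roll": 0,"fingers": -1}
    - {"slide": [0.034,1,0],"roll": 0,"fingers": -1}
    - {"slide": [0.034,1,0],"roll": 0,"fingers": -1}
    - {"slide": [0.034,1,0],"roll": 0,"fingers": -1}
    - {"slide": [0.034,1,0],"roll": 0,"fingers": -1}
    - {"slide": [0.034,1,0],"roll": 0,"fingers": -1}
    - {"slide": [0.034,1,0],"roll": 0,"fingers": -1}
    - {"slide": [0.034,1,0],"roll": 0,"fingers": -1}
    - {"slide": [0.034,1,0],"roll": 0,"fingers": -1}
    - {"slide": [0.034,1,0],"roll": 0,"fingers": -1}
    - {"slide": [0.034,0.5,0],"roll": 0,"fingers": -1}
    - {"slide": [0,0,-0.5],"roll": 0,"fingers": -1}
    - {"slide": [0,0,-1],"roll": 0,"fingers": -1}
    - {"slide": [0,0,-1],"roll": 0,"fingers": -1}
    - {"slide": [0,0,-1],"roll": 0,"fingers": -1}
    - {"slide": [0,0,0],"roll": 0,"fingers": -1}

```text
t: 27.65
tool_pos: [0.5839, 0.343, 0.2294]
orientation: [1.038, 1.31, -1.05]
force: [-0.0, 0.4, -1.5]
opening: 0.0214
```

Call:
play_rows:
  plan:
    - {"slide": [0,0,0],"roll": 0,"fingers": -1}
    - {"slide": [0,0,0],"roll": 0,"fingers": -1}

```text
t: 27.9
tool_pos: [0.5867, 0.3453, 0.2363]
orientation: [1.045, 1.305, -1.04]
force: [-0.7, -1.0, -1.2]
opening: 0.0212
```

```bash
python3 st.py; python3 - <<'E'
from h import *
s=snap('scene','s9.png')
cv2.imwrite('pics/s9d.png',cv2.resize(s[180:320,330:470,::-1],None,fx=4,fy=4,interpolation=cv2.INTER_CUBIC))
p=robot.read_state()['tool_pos']
for v in (0,.012): print((proj('scene',[p[0],p[1]-.0017,p[2]-.1357+v])-[330,180])*4)
E
```

```text
27.9 [0.5867335  0.34528976 0.23629227] foot 0.10059227219562941 [-0.68 -0.97 -1.17] [-0.048 -0.162  0.022] 0.021210683097004038
[265.51338673 405.83102723]
[268.18115325 393.56949072]
```

View pics/s9d.png

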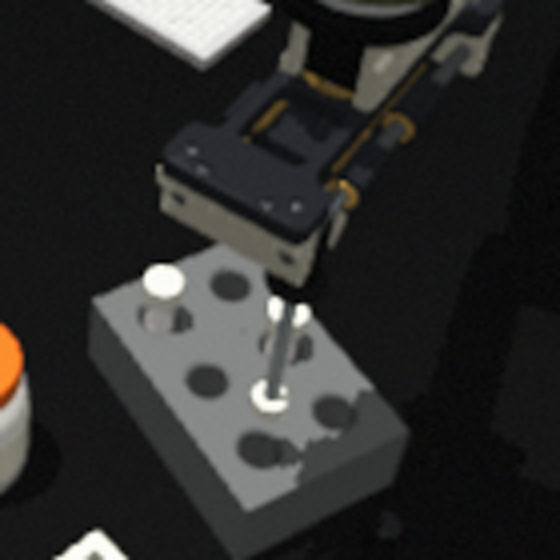

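Call:
play_rows:
  plan:
    - {"slide": [0,0,-0.3],"roll": 0,"fingers": -1}
    - {"slide": [0,0,-0.5],"roll": 0,"fingers": -1}
    - {"slide": [0,0,-0.3],"roll": 0,"fingers": -1}
    - {"slide": [0,0,0],"roll": 0,"fingers": -1}
    - {"slide": [0,0,0],"roll": 0,"fingers": -1}
    - {"slide": [0,0,0],"roll": 0,"fingers": -1}

```text
t: 28.7
tool_pos: [0.5862, 0.3454, 0.2019]
orientation: [1.043, 1.306, -1.042]
force: [0.3, 0.1, -1.6]
opening: 0.0214
```

```bash
python3 st.py
```

```text
28.7 [0.58615806 0.34537452 0.20186135] foot 0.06616135302006554 [ 0.34  0.13 -1.64] [-0.002 -0.084  0.032] 0.021363055256851882
```

Call:
play_rows:
  plan:
    - {"slide": [-0.01,0,-0.1],"roll": 0,"fingers": -1}
    - {"slide": [0,0,-0.1],"roll": 0,"fingers": -1}
    - {"slide": [0,0,-0.1],"roll": 0,"fingers": -1}
    - {"slide": [0,0,-0.1],"roll": 0,"fingers": -1}
    - {"slide": [0,0,-0.1],"roll": 0,"fingers": -1}
    - {"slide": [0,0,0],"roll": 0,"fingers": -1}

```text
t: 29.45
tool_pos: [0.5853, 0.3451, 0.1856]
orientation: [1.042, 1.307, -1.043]
force: [-0.4, -0.3, -1.2]
opening: 0.0214
```

```bash
python3 st.py
```

```text
29.45 [0.58530494 0.34510531 0.18561502] foot 0.04991502325856487 [-0.37 -0.27 -1.19] [-0.009 -0.076 -0.027] 0.0213783893212474
```

In the hole with no contact force. Going on down to just above the floor (foot ≈ 0.010), then easing onto it.

Call:
play_rows:
  plan:
    - {"slide": [0.01,0,-0.25],"roll": 0,"fingers": -1}
    - {"slide": [0,0,-0.25],"roll": 0,"fingers": -1}
    - {"slide": [0,0,-0.25],"roll": 0,"fingers": -1}
    - {"slide": [0,0,-0.25],"roll": 0,"fingers": -1}
    - {"slide": [0,0,-0.2],"roll": 0,"fingers": -1}
    - {"slide": [0,0,-0.07],"roll": 0,"fingers": -1}
    - {"slide": [0,0,0],"roll": 0,"fingers": -1}
    - {"slide": [0,0,0],"roll": 0,"fingers": -1}

```text
t: 30.45
tool_pos: [0.5861, 0.3453, 0.1485]
orientation: [1.043, 1.307, -1.042]
force: [0.6, 0.2, -1.4]
opening: 0.0214
```

```bash
python3 st.py
```

```text
30.45 [0.58607544 0.34531246 0.14849187] foot 0.012791867307027638 [ 0.62  0.18 -1.35] [-0.008 -0.208  0.005] 0.02137420510797165
```

Call:
play_rows:
  plan:
    - {"slide": [0,0,-0.07],"roll": 0,"fingers": -1}
    - {"slide": [0,0,-0.05],"roll": 0,"fingers": -1}
    - {"slide": [0,0,0],"roll": 0,"fingers": -1}

```text
t: 30.82
tool_pos: [0.5857, 0.3451, 0.1441]
orientation: [1.042, 1.307, -1.043]
force: [-0.2, 1.2, -1.1]
opening: 0.0212
```

Call:
play_rows:
  plan:
    - {"slide": [0,0,-0.04],"roll": 0,"fingers": -1}
    - {"slide": [0,0,0],"roll": 0,"fingers": -1}
    - {"slide": [0,0,0],"roll": 0,"fingers": -1}

```text
t: 31.2
tool_pos: [0.586, 0.3453, 0.1437]
orientation: [1.043, 1.307, -1.042]
force: [-1.1, 0.0, 2.6]
opening: 0.0214
```

```bash
python3 st.py
```

```text
31.2 [0.585983   0.34532012 0.14370207] foot 0.00800207489851168 [-1.14  0.03  2.62] [-0.083  0.192 -0.011] 0.02144163644836924
```

Call:
play_rows:
  plan:
    - {"slide": [0,0,0],"roll": 0,"fingers": -0.4}
    - {"slide": [0,0,0],"roll": 0,"fingers": -0.3}
    - {"slide": [0,0,0],"roll": 0,"fingers": -0.1}
    - {"slide": [0,0,0],"roll": 0,"fingers": 0.1}
    - {"slide": [0,0,0],"roll": 0,"fingers": 0.1}
    - {"slide": [0,0,0],"roll": 0,"fingers": 0.1}

```text
t: 31.95
tool_pos: [0.5858, 0.3452, 0.1432]
orientation: [1.042, 1.307, -1.042]
force: [-0.2, -0.1, 0.5]
opening: 0.0512
```

Call:
play_rows:
  plan:
    - {"slide": [0,0,0.2],"roll": 0,"fingers": 0.1}
    - {"slide": [0,0,0.5],"roll": 0,"fingers": 0.1}
    - {"slide": [0,0,1],"roll": 0,"fingers": 0.1}
    - {"slide": [0,0,1],"roll": 0,"fingers": 0.1}
    - {"slide": [0,0,1],"roll": 0,"fingers": 0.1}
    - {"slide": [-0.5,-0.6,0.3],"roll": 0,"fingers": 0.1}
    - {"slide": [-0.6,-1,0],"roll": 0,"fingers": 0.1}
    - {"slide": [-0.6,-1,0],"roll": 0,"fingers": 0.1}
    - {"slide": [-0.6,-1,0],"roll": 0,"fingers": 0.1}
    - {"slide": [-0.6,-1,0],"roll": 0,"fingers": 0.1}
    - {"slide": [0,-1,0],"roll": 0,"fingers": 0.1}
    - {"slide": [0,0,0],"roll": 0,"fingers": 0.1}
    - {"slide": [0,0,0],"roll": 0,"fingers": 0.1}
    - {"slide": [0,0,0],"roll": 0,"fingers": 0.1}

```text
t: 33.7
tool_pos: [0.499, 0.178, 0.2635]
orientation: [1.042, 1.307, -1.041]
force: [0.3, 0.3, -0.8]
opening: 0.0515
```

```bash
python3 st.py; python3 look.py 10; python3 - <<'E'
from h import *
import cv2
s=cv2.imread('pics/s10.png')
cv2.imwrite('pics/s10r.png',cv2.resize(s[225:395,250:470],None,fx=3.5,fy=3.5,interpolation=cv2.INTER_CUBIC))
E
```

```text
33.7 [0.49895569 0.17802217 0.26351679] foot 0.12781679064770224 [ 0.28  0.29 -0.78] [ 0.02  -0.145 -0.037] 0.05151001139617376
33.8 [0.49880967 0.17791188 0.26316394] [ 0.48033367  0.02422722 -0.06258123] [-0.03415468 -0.02596586  0.00779935] 0.051324122289452455
```

View pics/s10r.png

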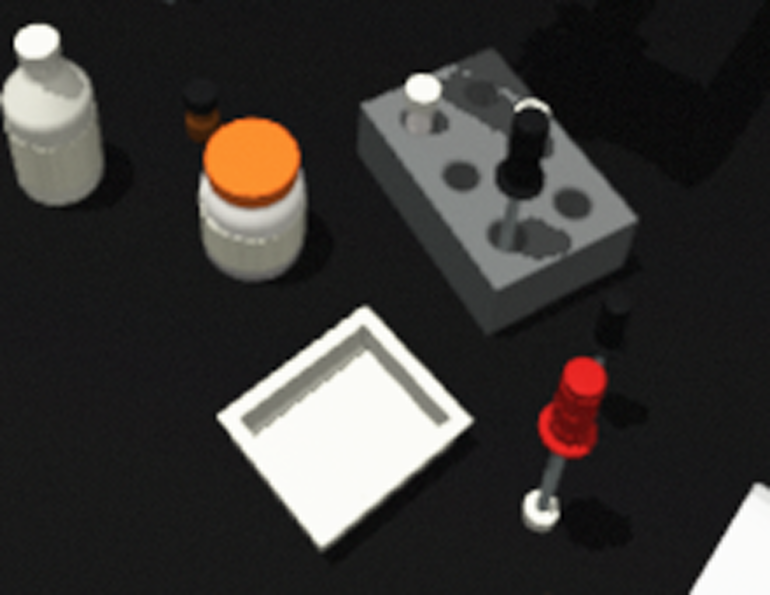

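View pics/s10d.png

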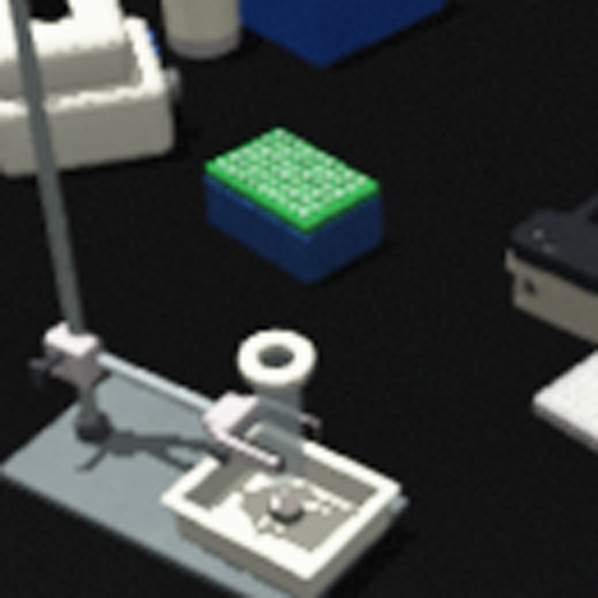

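View pics/t10.png

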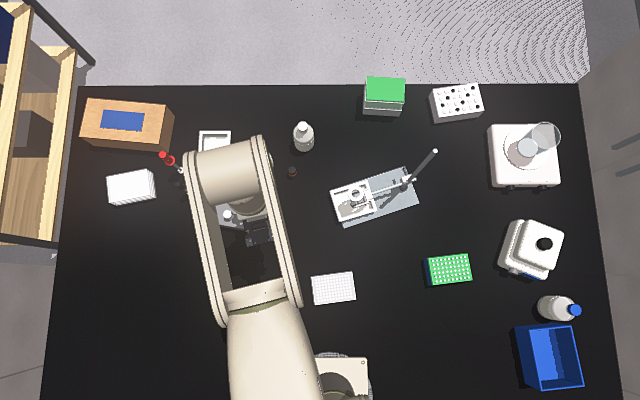

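The scene view shows the rod upright in its hole (crop ≈ 528,130 at the handle), the plug in the tray (≈ 285,503), and everything else where it was. The gripper is clear of all of it, so I'm handing the job in.

```bash
python3 - <<'E'
from plant import robot
print(robot.close_job())
E
```

```text
the job is handed in; nothing more can be done
None
```

The plug is out of the column and lying in the white tray, the rod is back in the rack, and the job was handed in at about 34 s.

- **Rod:** I took the larger black rod from the rack and left the red one and the smaller black one alone.
- **Pushing:** The rod went in through the leaning mouth and followed the bore down using force feedback. The plug slid at about 11–14 N, and the sideways force on the rod stayed below about 2.5 N in every reading.
- **Return:** I drew the rod out along the bore and stood it back in its original hole. It touched the floor at the same height as at pickup, so it had not slipped in the grip.
- **Last checks:** The final pictures show the plug in the tray, the column empty, the rod upright, the bystanders I could see unmoved and the gripper touching nothing. In the last top view the arm hid part of the rack and the jar, so I checked those in the scene view only.
- **What went wrong:** One move call was refused because its rows left out fields; nothing moved. One position-fitting script stopped with an error and I fixed it. Right after the plug dropped, the rod leaned on the glass at about 2 N until I re-centred it.

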